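# Seat the round nut in the filler plate and latch it

## Robot

A 6-joint arm with a two-finger parallel gripper is mounted at the origin on the work surface. World frame = base frame: x ahead of the robot, y to its left, z up, the work surface at z = 0. Lengths are in m, angles in degrees, forces in N, time in s.
With the tool pointing down it reaches from about 0.375 to 0.9 m from the base axis. Payload 3.1 kg.
Tool frame: the origin (TCP) lies midway between the tips of the shut fingers; the grasp point (between the pads) lies 19 mm behind it; z points along the fingers, y is the direction in which the jaws open and shut (so a half turn about z gives the same grasp; the last joint's range is limited). The gripper opens to 87 mm and grips with 3 to 60 N. Pads are 19 mm wide; open, the fingers measure 117 mm over their backs; the gripper's body (75 mm by 190 mm) begins 51 mm behind the grasp point.
Start: joints at [-79.956, 30.224, 82.088, -0, 67.689, -10.227], TCP at [0.217, -0.586, 0.196] pointing down, gripper open.
Joint ranges: [-176.69, 176.69], [-43.24, 126.21], [12.49, 139.97], [-82, 262], [0, 151.66], [-163.58, 163.58]. Speed limits (degrees/s): [159.86, 159.86, 180, 180, 180, 180].

## Interface

Orientations are given as a 3x3 rotation matrix whose columns are the frame's x, y, z axes.
In Python, from rig import bot, capture, get_calibration gives the robot as it stands.
- The arm moves only by the tool play_rows, never from a script. Its arguments are lists of equal length, an entry for each row: "fingers": the closure in counts, from 0 (fully open) to 255 (shut); "linear": the shift along the tool's x, y, z in mm, a list of three; "rot": the turn, a rotation vector about the tool's x, y, z in degrees, a list of three. A call has 1 to 20 rows; each row is the pose to reach, as a shift and turn from the pose commanded when the call began, along the tool's axes at that moment; what a row does not reach only later rows make up. A row lasts 1/10 s, in which the tool goes at most 50 mm and 8.59 degrees, less where a joint would pass 70% of its speed; a pose out of reach is approached as far as the arm can. A call with a gripper value outside its range is refused whole. The fingers move at their own pace and stop on an object; the grip force is fixed at half the most. Time passes only in rows, so rows that repeat a pose let the fingers close. It gives the time, the measured TCP pose, the force and the opening at its end, in the units of the state.
- bot.read_state(): the state, without advancing time (a new reading comes with each control period).
- capture(name): name is "scene" or "side" or "wrist"; returns the picture (420x560x3 uint8, red, green, blue); there is no depth.
- get_calibration(name): a dict with "vfov" (degrees; the focal length in pixels is half the picture's height over the tangent of half this angle, whatever the lens; pixels are square), "cx", "cy" (the principal point, pixels), "camera_from_world" (4x4, takes a point from world to camera coordinates). Camera axes: x right, y down, z forward; pixel columns grow to the right and rows downward; lengths in m; the calibration is good to about 2 mm. The wrist camera is an equidistant fisheye: a pixel r from the principal point sees the ray r / f radians off the axis. A picture is of the moment at which its call begins: read the wrist's pose just before it. get_calibration takes no time and is no camera call; for the wrist camera it gives the pose at the moment of the call.
- bot.hand_in(): hands the job in, once; it reports no verdict.
The state is a dict: "time_s": time; "joint_positions": joint angles; "qvel": joint speeds; "tau": joint torques, N m; "position": TCP position; "tcp_rot": TCP orientation; "force": force on the tool from outside, world axes, zero at the start; "moment": the same for the moment, N m; "opening": opening from 0.0 (shut) to 1.0 (fully open).
Only numpy, scipy, OpenCV 4.12 (cv2) and the standard library are available. Lean on these libraries where they do the work, as an engineer would, in place of code of your own. Each camera call takes 0.05 s, during which the arm holds its last target.

## Task

Nudge the loose steel nut across the white filler plate, always sliding it on the plate and never picking it up or squeezing it, until it drops into the shallow round pocket and lies flat on its floor. Then slide the steel latch fully home over the nut's edge. Work gently, push neither the nut nor the latch hard, leave the piping nozzle, the scraper and the jar alone, and let go of everything.

Things in the scene. Friction and masses are not known exactly. Their poses are not given: they have to be found in the camera images.
- nut_center (a point): Centre of the loose round steel nut: a flat disc 56 mm in diameter, 10 mm thick, 0.15 to 0.25 kg. Its centre is 5 mm above its underside, z up along its own axis. It starts flat on the white plate, 100 to 130 mm from point middle along -x, its centre 5 mm above the plate's top; down in the pocket it is 1 mm above the plate's top. It slides under less than 3 N; 14 N on it is too much.
- middle (a point): Middle of the range in which the round pocket lies, level with the white plate's top, fixed to the latch block. x runs along the plate's length, y towards the latch, z up. The plate is clamped in slots, so the pocket's centre is anywhere from 20 mm before to 20 mm beyond this point along x (0 in y) and is not measured: find it by feel or sight. 59 mm wide, 4 mm deep, flat floor.
- block: Aluminium latch block fixed to the bench, 110 mm (x) by 66 mm, 14 mm high, y 50 to 116 mm; two guide rails on it, 14 mm high, x within 33 mm. Origin at bench height below point middle, same axes. Beside it, level and fixed, is the white plate, 14 mm thick, about -200 to +100 mm in x (20 mm either way), -88 to +48 mm in y. The nut has 1.5 mm play in the pocket, whose wall is rigid.
- latch_post (a point): Middle of the latch's upright steel post: 14 mm in diameter, 13.5 to 43.5 mm above the plate's top; this point is 28.5 mm above it. Withdrawn, it is 85 mm from point middle along y. The post stands on a flat tongue 50 mm wide, 7.5 to 13.5 mm above the plate's top, reaching 40 mm from the post towards the plate and 22 mm the other way. Axes as the block's.
- latch (a joint): Travel of the latch in m along the block's -y, over the plate: 0 withdrawn, 0.028 fully home at a rigid stop, with the tongue 11 mm over the nut's edge. It starts between 0 and 0.006. Friction about 2.5 N; it stays where it is left. A nut that is not down in the pocket blocks it.
- nozzle_c (a point): Bystander: middle, half-way up, of a small steel piping nozzle (cone) standing on the bench, 32 mm wide at the foot, 48 mm tall.
- scraper_c (a point): Bystander: middle of a flat dough scraper lying on the bench, about 100 by 95 mm, 20 mm high at its wooden handle.
- jar_c (a point): Bystander: middle, half-way up, of a closed glass jar, 64 mm wide, 85 mm tall.
Things that resemble listed ones, but are neither listed nor needed, are in the scene too. What is shaped like the part that bears nut_center but black or green is not meant.

How it is judged:
By the outcome, as a careful person would: the job done as asked, in the order asked, and still so for the second after the job is handed in, with the robot touching nothing.
It also fails if it takes over 72 s, if anything falls off the work surface, if the arm or the gripper's body presses on something with over 40 N, if the wrist force passes 120 N, or if a joint passes its speed limit or range.

## Working session

There is one attempt and no reset: what is moved stays moved. The work goes in short steps, Python scripts to look and compute and a tool call to move; the robot and the scene stay as the last step left them, time stands still between calls to the robot, and variables do not carry over. Pictures are saved under pics/ and viewed, and the job is handed in when it is done.

Besides the shell and the picture viewer there is one more tool, called as name(argument=value, ...), one argument or row to a line, values as JSON. play_rows: Moves the arm, as the interface text tells. Its arguments: {"type":"object","properties":{"fingers":{"type":"array"},"linear":{"type":"array"},"rot":{"type":"array"}},"required":["fingers","linear","rot"]}

```bash
mkdir -p pics; ls
python3 - <<'E'
from rig import bot,capture,get_calibration
import cv2,numpy as np
print(bot.read_state())
for n in ["scene","side","wrist"]:
    print(n,get_calibration(n))
    cv2.imwrite(f"pics/{n}0.png",cv2.cvtColor(capture(n),cv2.COLOR_RGB2BGR))
E
```

```text
pics
{'time_s': 0.0, 'joint_positions': array([-7.99570929e+01,  3.02776793e+01,  8.21563933e+01, -5.72968308e-04,
        6.76890122e+01, -1.02252933e+01]), 'qvel': array([-0.03416275, -0.04825803, -0.00747959, -0.06273076, -0.0130183 ,
        0.09733525]), 'tau': array([ 1.23270063e-03, -4.40031374e+01, -1.76589650e+01,  6.32695528e-02,
        5.81154681e-02, -1.74234256e-04]), 'position': array([ 0.21641519, -0.58549678,  0.19548545]), 'tcp_rot': array([[ 9.38080095e-01,  3.46418226e-01, -3.83730774e-04],
       [ 3.46418239e-01, -9.38077788e-01,  2.11370348e-03],
       [ 3.72256097e-04, -2.11575450e-03, -9.99997693e-01]]), 'force': array([0.14277033, 0.1621831 , 0.61734606]), 'moment': array([-0.00109717,  0.00316029,  0.04482775]), 'opening': 0.9970175251290954}
scene {'vfov': 44.90891758948479, 'cx': 280.0093206781033, 'cy': 215.28702308752074, 'camera_from_world': array([[-0.65860571,  0.75228949,  0.01729268,  0.39230373],
       [ 0.4354035 ,  0.39972371, -0.80662553, -0.19240536],
       [-0.61372821, -0.52371889, -0.5908098 ,  1.25732774],
       [ 0.        ,  0.        ,  0.        ,  1.        ]])}
side {'vfov': 48.791236850573654, 'cx': 287.2013853205295, 'cy': 206.90268135172505, 'camera_from_world': array([[ 0.98410311, -0.17741041,  0.00816142, -0.54792309],
       [-0.12266035, -0.71219856, -0.69117845,  0.08109282],
       [ 0.1284348 ,  0.67918978, -0.72263804,  0.95209679],
       [ 0.        ,  0.        ,  0.        ,  1.        ]])}
wrist {'vfov': 65.70646984690485, 'cx': 276.04537795134684, 'cy': 211.3800626054312, 'camera_from_world': array([[ 0.34759761, -0.93763918, -0.00294576, -0.62381095],
       [-0.90742183, -0.33718344,  0.25078467, -0.03207403],
       [-0.23613879, -0.0844991 , -0.96803841,  0.39153557],
       [ 0.        ,  0.        ,  0.        ,  1.        ]])}
```

View pics/scene0.png

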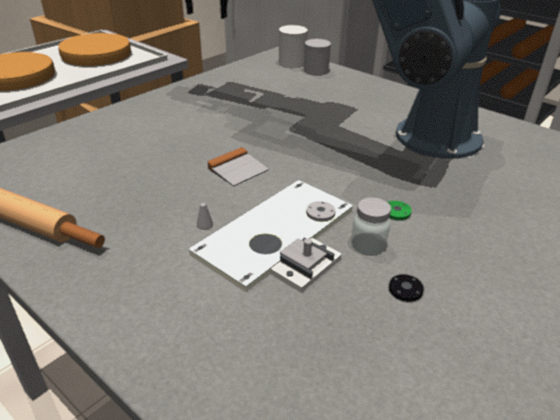

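View pics/side0.png

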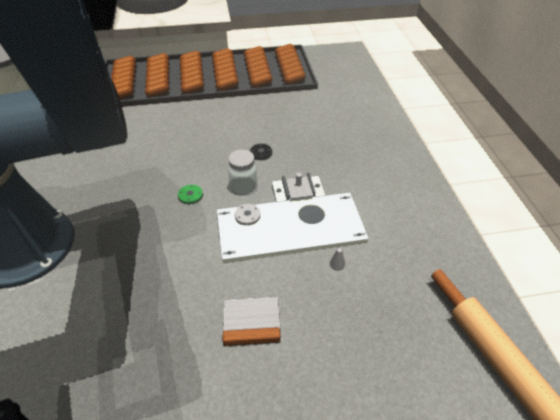

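View pics/wrist0.png

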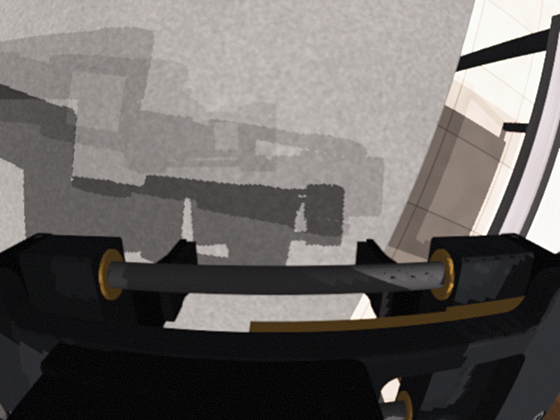

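The silver nut is at scene (321,210) and side (248,213). The other discs are black (406,287) and green (398,210), both off the plate, so they are decoys. A dark round at scene (265,243) looks like the pocket. I'll enlarge these to confirm.

```bash
cat > h.py <<'E'
import numpy as np,cv2
from rig import bot,capture,get_calibration
def K(c):
    f=210/np.tan(np.radians(c['vfov']/2)); return f,c['cx'],c['cy']
def ray(name,u,v,c=None):
    c=c or get_calibration(name); f,cx,cy=K(c); T=c['camera_from_world']
    x,y=(u-cx)/f,(v-cy)/f
    if name=='wrist':
        r=np.hypot(x,y); d=np.array([np.sin(r)*x/max(r,1e-9),np.sin(r)*y/max(r,1e-9),np.cos(r)])
    else: d=np.array([x,y,1.])
    R=T[:3,:3]; return -R.T@T[:3,3], R.T@d
def at(name,u,v,z,c=None):
    o,d=ray(name,u,v,c); return o+d*(z-o[2])/d[2]
def proj(name,P,c=None):
    c=c or get_calibration(name); f,cx,cy=K(c); T=c['camera_from_world']
    p=T[:3,:3]@np.asarray(P,float)+T[:3,3]
    if name=='wrist':
        th=np.arctan2(np.hypot(p[0],p[1]),p[2]); n=np.hypot(p[0],p[1]); return np.array([cx+f*th*p[0]/n,cy+f*th*p[1]/n])
    return np.array([cx+f*p[0]/p[2],cy+f*p[1]/p[2]])
def crop(src,dst,x0,y0,x1,y1,s):
    im=cv2.imread(src)[y0:y1,x0:x1]; cv2.imwrite(dst,cv2.resize(im,None,fx=s,fy=s,interpolation=cv2.INTER_CUBIC))
E
python3 - <<'E'
from h import *
crop('pics/scene0.png','pics/scene0c.png',180,170,360,300,4.4)
crop('pics/side0.png','pics/side0c.png',205,160,375,275,4.6)
for n,u,v,z in [('scene',321,210,.024),('side',248,213,.024),('scene',265,243,.014),('side',311.5,213.5,.014),('scene',204,215,.024),('side',338,258,.024),('scene',371,227,.042),('side',241,170,.042)]: print(n,u,v,at(n,u,v,z).round(4))
E
```

```text
scene 321 210 [ 0.4703 -0.0075  0.024 ]
side 248 213 [ 0.4699 -0.0087  0.024 ]
scene 265 243 [ 0.6048 -0.0274  0.014 ]
side 311.5 213.5 [ 0.6058 -0.0241  0.014 ]
scene 204 215 [ 0.6297 -0.1575  0.024 ]
side 338 258 [ 0.6292 -0.1585  0.024 ]
scene 371 227 [0.4725 0.1027 0.042 ]
side 241 170 [0.4692 0.1106 0.042 ]
```

View pics/scene0c.png

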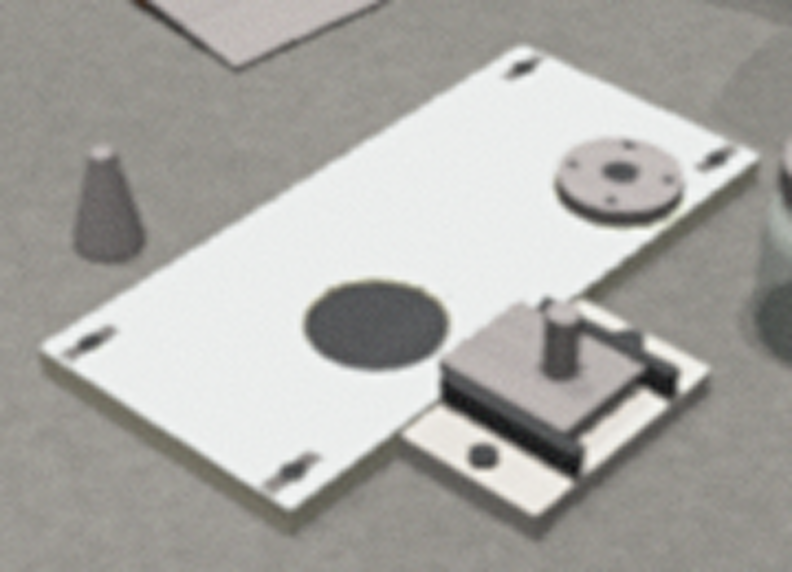

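View pics/side0c.png

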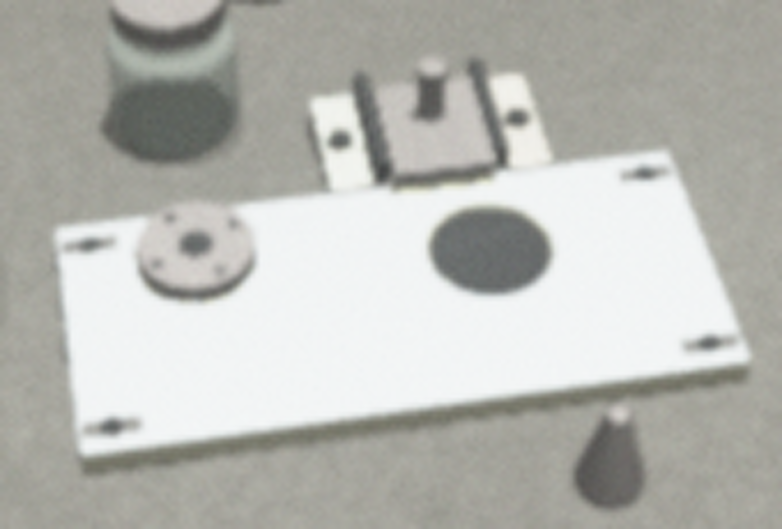

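Confirmed: the silver nut lies at the near end of the plate, the dark round is the pocket, and the latch is withdrawn. Next I'll fit these precisely.

```bash
cat > fit.py <<'E'
from h import *
def fit(n,im,c,mask,box,z,show=False):
    x0,y0,x1,y1=box
    m=np.zeros(mask.shape,np.uint8); m[y0:y1,x0:x1]=mask[y0:y1,x0:x1]
    k,l,s,ce=cv2.connectedComponentsWithStats(m)
    i=1+np.argmax(s[1:,4]); mm=(l==i).astype(np.uint8)
    cs,_=cv2.findContours(mm,cv2.RETR_EXTERNAL,cv2.CHAIN_APPROX_NONE)
    p=max(cs,key=len)[:,0]
    w=np.array([at(n,u,v,z,c)[:2] for u,v in p])
    A=np.c_[2*w,np.ones(len(w))]; sol=np.linalg.lstsq(A,(w**2).sum(1),rcond=None)[0]
    r=np.sqrt(sol[2]+sol[0]**2+sol[1]**2)
    return sol[:2],r,p
E
python3 - <<'E'
from fit import *
for n,pb,nb,plb in [('scene',(245,230,285,260),(300,195,345,225),(185,170,360,290)),('side',(294,202,330,227),(232,201,264,227),(210,190,370,262))]:
    im=cv2.imread(f'pics/{n}0.png'); c=get_calibration(n); g=cv2.cvtColor(im,cv2.COLOR_BGR2GRAY)
    print(n,'pocket',[np.round(q,4) for q in fit(n,im,c,(g<150).astype(np.uint8),pb,.014)[:2]])
    # nut outline: union of top & side; 
    print('nut',[np.round(q,4) for q in fit(n,im,c,(g<205).astype(np.uint8),nb,.019)[:2]])
    m=(g>205).astype(np.uint8); M=np.zeros_like(m); x0,y0,x1,y1=plb; M[y0:y1,x0:x1]=m[y0:y1,x0:x1]
    k,l,s,_=cv2.connectedComponentsWithStats(M); i=1+np.argmax(s[1:,4])
    cs,_=cv2.findContours((l==i).astype(np.uint8),0,1); p=max(cs,key=len)
    q=cv2.approxPolyDP(cv2.convexHull(p),4,True)[:,0]; print('plate',[(tuple(a),at(n,*a,.014)[:2].round(4)) for a in q.tolist()] if True else 0)
# nozzle etc; post
sc=(180+np.array([563,545])[0]/4.4,170+312/4.4); sd=(205+432/4.6,160+65/4.6)
for n,u in (('scene',sc),('side',sd)): print('post top',n,u,at(n,*u,.0575).round(4))
E
```

```text
scene pocket [array([ 0.6053, -0.0269]), np.float64(0.027)]
nut [array([ 0.467 , -0.0009]), np.float64(0.0339)]
plate [((351, 205), array([0.4057, 0.0174])), ((246, 284), array([0.7008, 0.0198])), ((190, 249), array([ 0.7039, -0.1118])), ((297, 181), array([ 0.4101, -0.1157]))]
side pocket [array([ 0.6046, -0.0254]), np.float64(0.0258)]
nut [array([0.4682, 0.0035]), np.float64(0.0309)]
plate [((367, 236), array([ 0.7058, -0.106 ])), ((223, 258), array([ 0.4071, -0.1121])), ((217, 210), array([0.4051, 0.021 ])), ((275, 190), array([0.5395, 0.0613])), ((349, 193), array([0.703 , 0.0234]))]
post top scene (np.float64(307.95454545454544), 240.9090909090909) [0.5926 0.0566 0.0575]
post top side (298.9130434782609, 174.1304347826087) [0.5931 0.0579 0.0575]
```

Run:
```python
from h import *
s=bot.read_state(); c=get_calibration('wrist'); T=c['camera_from_world']; R=s['tcp_rot']
print('cam in tool',R.T@(-T[:3,:3].T@T[:3,3]-s['position']), 'axes in tool\n',(R.T@T[:3,:3].T).round(3))
# jar from lid in both
for n,u,v in [('scene',373,207),('side',241.5,158)]: print(at(n,u,v,.085))
# nut: top outline centre by the crop and predicted
for n,u,v in [('scene',180+621/4.4,170+178/4.4),('side',205+196/4.6,160+245/4.6)]: print('nut',at(n,u,v,.024))
# sanity project
P0=np.array([.605,-.0265,.014])
for n in('scene','side'): print(proj(n,P0))
# shift
tgt=np.array([.420,-.001,.10]); d=R.T@(tgt-s['position']); print('d tool mm',d*1000)
```

```text
cam in tool [ 0.06781857  0.00022457 -0.18966452] axes in tool
 [[ 0.001 -0.968 -0.251]
 [ 1.     0.001 -0.001]
 [ 0.001 -0.251  0.968]]
[0.47391741 0.10143632 0.085     ]
[0.47202752 0.10135249 0.085     ]
nut [ 0.47133477 -0.00640458  0.024     ]
nut [ 0.4689989  -0.00926612  0.024     ]
[265.27988585 243.284549  ]
[311.36588419 214.33581915]
d tool mm [ 393.4914425  -477.75253016   96.59092611]
```

play_rows(
  fingers=[149,149,149,149,149,149,149,149,149,149,149,149,149,149,149,149,149,149,149,149],
  linear=[
    [10,-12,1],
    [30,-36,3],
    [55,-67,6],
    [80,-97,9],
    [105,-127,12],
    [130,-158,15],
    [155,-188,18],
    [180,-218,21],
    [205,-249,24],
    [230,-279,27],
    [255,-310,30],
    [280,-340,33],
    [305,-370,36],
    [330,-401,39],
    [355,-431,42],
    [375,-456,44],
    [388,-471,46],
    [393.5,-477.8,46],
    [393.5,-477.8,46],
    [393.5,-477.8,46],
  ],
  rot=[
    [0,0,1],
    [0,0,3],
    [0,0,5],
    [0,0,7],
    [0,0,9],
    [0,0,11],
    [0,0,13],
    [0,0,15],
    [0,0,17],
    [0,0,19],
    [0,0,21],
    [0,0,23],
    [0,0,25],
    [0,0,26],
    [0,0,27],
    [0,0,28],
    [0,0,28],
    [0,0,28],
    [0,0,28],
    [0,0,28],
  ],
)

```text
time_s: 2.15
position: [0.42, -0.0023, 0.1505]
tcp_rot: [[0.991, -0.135, -0.0], [-0.135, -0.991, -0.0], [-0.0, 0.0, -1.0]]
force: [-0.0, -1.0, -0.3]
opening: 0.412
```

Run:
```python
from h import *
s=bot.read_state(); print(s['time_s'],s['position'],s['tcp_rot'].round(4),s['force'],s['opening'],s['joint_positions'])
c=get_calibration('wrist'); import pickle; pickle.dump(c,open('wc1.pkl','wb'))
cv2.imwrite('pics/w1.png',cv2.cvtColor(capture('wrist'),cv2.COLOR_RGB2BGR))
```

```text
2.15 [ 0.42003198 -0.00226473  0.15046254] [[ 9.909e-01 -1.345e-01 -2.000e-04]
 [-1.345e-01 -9.909e-01 -3.000e-04]
 [-1.000e-04  3.000e-04 -1.000e+00]] [-0.0150745  -1.04792072 -0.31047125] 0.41218936229217995 [-1.56153564e+01  1.90668238e+01  1.13207849e+02 -2.75072918e-02
  4.77288819e+01  8.21329178e+01]
```

View pics/w1.png

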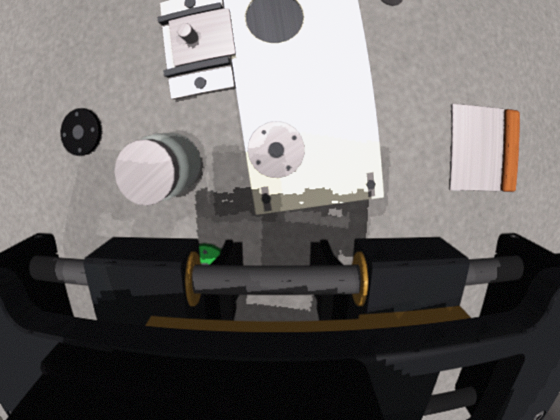

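The wrist view shows the nut at (277,149), the pocket at (275,17), the post top at (188,34) and the jar at (147,172).

Run:
```python
from fit import *
import pickle; c=pickle.load(open('wc1.pkl','rb'))
im=cv2.imread('pics/w1.png'); g=cv2.cvtColor(im,cv2.COLOR_BGR2GRAY)
for t in (120,160): print('pocket',fit('wrist',im,c,(g<t).astype(np.uint8),(242,0,308,48),.014)[:2])
hsv=im.astype(int)
for u,v,z in [(276.5,149.5,.024),(186,31,.0575),(147,172,.085)]: print(at('wrist',u,v,z,c))
for t in (205,215,225): print('nut',fit('wrist',im,c,(g<t).astype(np.uint8),(243,118,308,183),.022)[:2])
crop('pics/w1.png','pics/w1c.png',150,0,400,220,2.7)
```

```text
pocket (array([ 0.60176992, -0.02497012]), np.float64(0.026453059801060597))
pocket (array([ 0.60151817, -0.0249351 ]), np.float64(0.0269646271582315))
[ 0.46720358 -0.00934987  0.024     ]
[0.58898037 0.05526521 0.0575    ]
[0.46952901 0.09919351 0.085     ]
nut (array([ 0.45740333, -0.00701685]), np.float64(0.019520672656400975))
nut (array([ 0.45985744, -0.00945002]), np.float64(0.021682684643767814))
nut (array([ 0.46284835, -0.00979748]), np.float64(0.02481203030202399))
```

View pics/w1c.png

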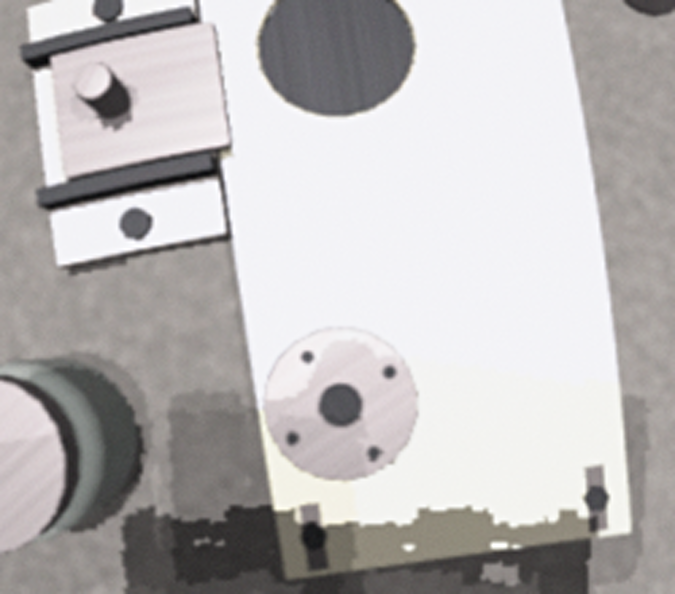

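play_rows(
  fingers=[149,149,149,149,149,149,149,149,149,149,149,149],
  linear=[
    [0,0,8],
    [0,0,24],
    [0,0,42],
    [0,0,60],
    [0,0,78],
    [0,0,93],
    [0,0,104],
    [0,0,112],
    [0,0,116],
    [0,0,118],
    [0,0,118],
    [0,0,118],
  ],
  rot=[
    [0.5,0,0],
    [1,0,0],
    [1.5,0,0],
    [2,0,0],
    [2,0,0],
    [2,0,0],
    [2,0,0],
    [2,0,0],
    [2,0,0],
    [2,0,0],
    [2,0,0],
    [2,0,0],
  ],
)

```text
time_s: 3.4
position: [0.4204, -0.0018, 0.0328]
tcp_rot: [[0.991, -0.134, 0.006], [-0.135, -0.99, 0.034], [0.001, -0.035, -0.999]]
force: [-0.0, -0.3, -0.0]
opening: 0.415
```

```bash
cat > look.py <<'E'
from h import *
import sys,pickle
def look(tag,names=('scene','side','wrist'),R=None):
    for n in names:
        if n=='wrist': pickle.dump(get_calibration('wrist'),open(f'pics/{tag}.pkl','wb'))
        cv2.imwrite(f'pics/{tag}_{n}.png',cv2.cvtColor(capture(n),cv2.COLOR_RGB2BGR))
E
python3 - <<'E'
from look import *
s=bot.read_state(); print(s['time_s'],s['position'],s['tcp_rot'].round(4),s['force'],s['opening'])
look('a',('scene','side','wrist'))
crop('pics/a_side.png','pics/a_sidec.png',190,120,370,255,4.4)
crop('pics/a_wrist.png','pics/a_wristc.png',100,60,450,320,2.2)
E
```

```text
3.4 [ 0.42044371 -0.00183439  0.0327826 ] [[ 9.909e-01 -1.344e-01  5.500e-03]
 [-1.345e-01 -9.903e-01  3.430e-02]
 [ 9.000e-04 -3.480e-02 -9.994e-01]] [-0.02845873 -0.26082418 -0.03634991] 0.41484953037749883
```

View pics/a_sidec.png

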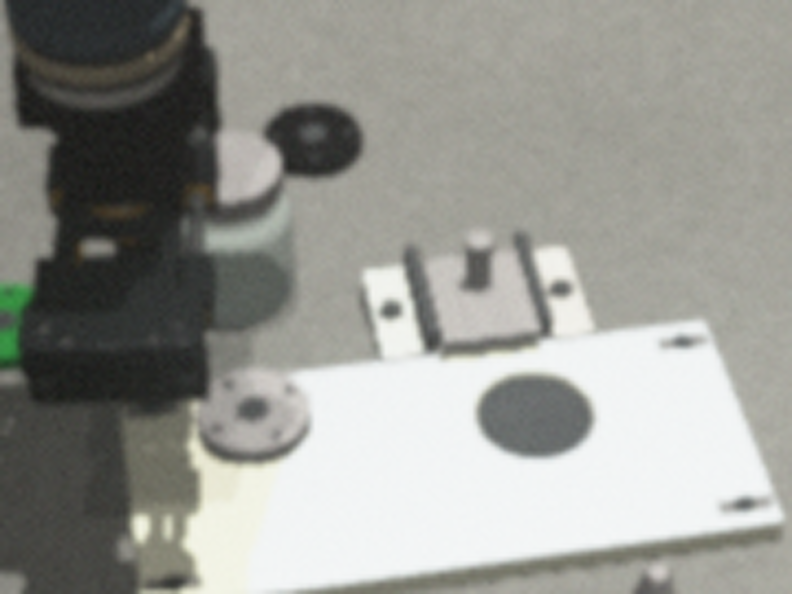

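View pics/a_wristc.png

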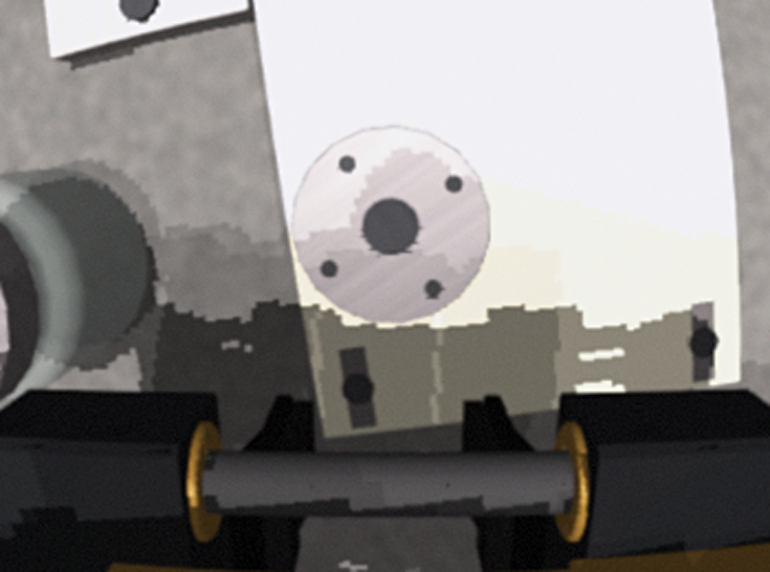

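play_rows(
  fingers=[149,149,149,149,149,149,149,149,149,149,149,149,149],
  linear=[
    [0,0,3],
    [0,0,7],
    [0,0,10],
    [0,0,12],
    [0,0,13.2],
    [0,0,13.2],
    [0.5,0,13.2],
    [1.5,0,13.2],
    [3,0,13.2],
    [5,0,13.2],
    [7,0,13.2],
    [8,0,13.2],
    [8,0,13.2],
  ],
  rot=[
    [0,0,0],
    [0,0,0],
    [0,0,0],
    [0,0,0],
    [0,0,0],
    [0,0,0],
    [0,0,0],
    [0,0,0],
    [0,0,0],
    [0,0,0],
    [0,0,0],
    [0,0,0],
    [0,0,0],
  ],
)

```text
time_s: 4.85
position: [0.4285, -0.0024, 0.0193]
tcp_rot: [[0.991, -0.134, 0.005], [-0.134, -0.99, 0.034], [0.0, -0.035, -0.999]]
force: [-0.5, -0.1, -0.3]
opening: 0.416
```

play_rows(
  fingers=[149,149,149,149,149,149,149,149,149,149,149,149,149,149],
  linear=[
    [0.5,0,0],
    [1.2,0,0],
    [2,0,0],
    [3,0,0],
    [4,0,0],
    [5,0,0],
    [6,0,0],
    [7,0,0],
    [8,0,0],
    [9,0,0],
    [10,0,0],
    [11,0,0],
    [12,0,0],
    [12,0,0],
  ],
  rot=[
    [0,0,0],
    [0,0,0],
    [0,0,0],
    [0,0,0],
    [0,0,0],
    [0,0,0],
    [0,0,0],
    [0,0,0],
    [0,0,0],
    [0,0,0],
    [0,0,0],
    [0,0,0],
    [0,0,0],
    [0,0,0],
  ],
)

```text
time_s: 6.25
position: [0.4403, -0.004, 0.0193]
tcp_rot: [[0.991, -0.134, 0.005], [-0.134, -0.99, 0.034], [0.0, -0.035, -0.999]]
force: [1.1, -0.7, -0.1]
opening: 0.416
```

Run:
```python
from look import *
s=bot.read_state(); print(s['time_s'],s['position'],s['force'],s['opening'])
look('b',('wrist',))
crop('pics/b_wrist.png','pics/b_wristc.png',100,60,450,320,2.2)
```

```text
6.25 [ 0.44028501 -0.00401633  0.01928028] [ 1.08397156 -0.68313987 -0.1273361 ] 0.4163344123359638
```

View pics/b_wristc.png

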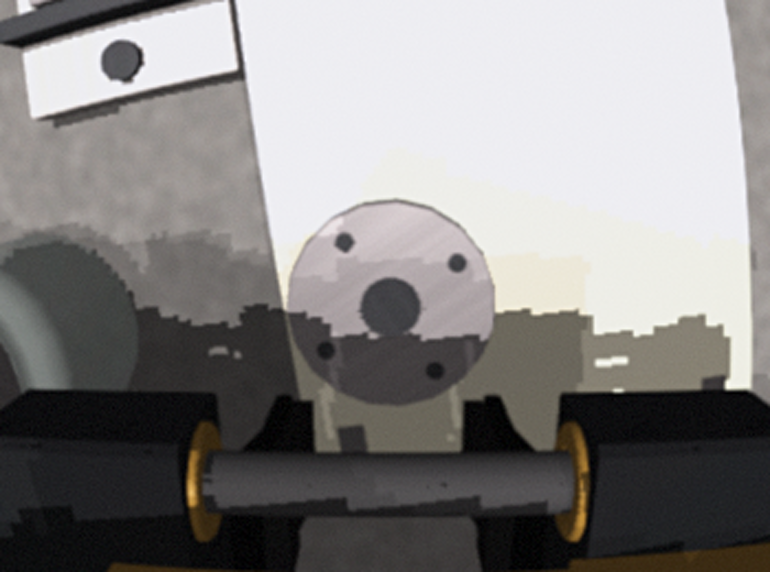

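play_rows(
  fingers=[149,149,149,149,149,149,149,149,149,149,149,149],
  linear=[
    [0.5,0,0],
    [1.2,0,0],
    [2,0,0],
    [3,0,0],
    [4,0,0],
    [5,0,0],
    [6,0,0],
    [7,0,0],
    [8,0,0],
    [9,0,0],
    [10,0,0],
    [10,0,0],
  ],
  rot=[
    [0,0,0],
    [0,0,0],
    [0,0,0],
    [0,0,0],
    [0,0,0],
    [0,0,0],
    [0,0,0],
    [0,0,0],
    [0,0,0],
    [0,0,0],
    [0,0,0],
    [0,0,0],
  ],
)

```text
time_s: 7.5
position: [0.4502, -0.0054, 0.0193]
tcp_rot: [[0.991, -0.134, 0.005], [-0.134, -0.99, 0.035], [0.0, -0.035, -0.999]]
force: [0.0, -0.4, 0.7]
opening: 0.414
```

Run:
```python
from look import *
s=bot.read_state(); print(s['time_s'],s['position'],s['force'],s['opening'])
look('c',('wrist',))
crop('pics/c_wrist.png','pics/c_wristc.png',100,60,450,320,2.2)
```

```text
7.5 [ 0.45019171 -0.00535295  0.01926193] [ 0.00948842 -0.42278516  0.70417696] 0.4138275474397292
```

View pics/c_wristc.png

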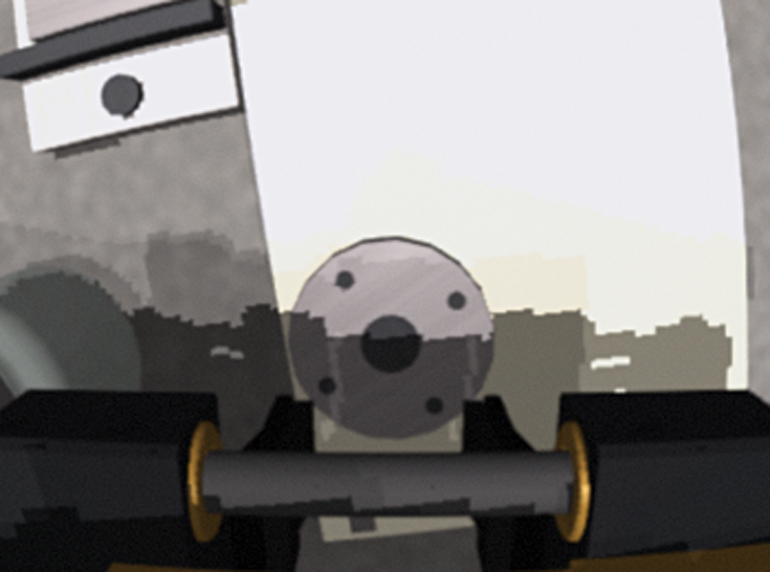

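Run:
```python
from look import *
s=bot.read_state();c=pickle.load(open('pics/c.pkl','rb'))
p=at('wrist',100+391/2.2,60+342/2.2,.024,c); print(p,s['tcp_rot'].T@(p-s['position']))
for u,v in[(290,237),(391,237),(493,340),(289,340),(391,437)]:
    p=at('wrist',100+u/2.2,60+v/2.2,.024,c); print(p,s['tcp_rot'].T@(p-s['position']))
```

```text
[ 0.46725787 -0.00912699  0.024     ] [ 0.0175722   0.00129444 -0.00477955]
[0.49881671 0.01341022 0.024     ] [ 0.04581418 -0.02526514 -0.00384931]
[ 0.49524077 -0.01285927  0.024     ] [ 0.04580283  0.00123047 -0.00477427]
[ 0.46440618 -0.03636859  0.024     ] [ 0.01840923  0.02865544 -0.00573464]
[0.47121477 0.01822101 0.024     ] [ 0.01781603 -0.02632044 -0.00381549]
[ 0.43995598 -0.00549848  0.024     ] [-0.00996966  0.00136966 -0.00478515]
```

play_rows(
  fingers=[149,149,149,149,149,149],
  linear=[
    [0.5,0,0],
    [1.2,0,0],
    [2,0,0],
    [3,0,0],
    [4,0,0],
    [4,0,0],
  ],
  rot=[
    [0,0,0],
    [0,0,0],
    [0,0,0],
    [0,0,0],
    [0,0,0],
    [0,0,0],
  ],
)

```text
time_s: 8.15
position: [0.4542, -0.0059, 0.0193]
tcp_rot: [[0.991, -0.134, 0.005], [-0.134, -0.99, 0.034], [0.0, -0.035, -0.999]]
force: [-0.1, -0.3, -0.6]
opening: 0.418
```

Run:
```python
from look import *
s=bot.read_state(); print(s['time_s'],s['position'],s['force'],s['opening'])
look('d',('wrist','scene','side'))
crop('pics/d_wrist.png','pics/d_wristc.png',100,60,450,320,2.2)
a=cv2.imread('pics/d_scene.png')[170:270,270:390];b=cv2.imread('pics/d_side.png')[150:250,200:320]
cv2.imwrite('pics/d_ss.png',cv2.resize(np.hstack([a,b]),None,fx=3.3,fy=3.3,interpolation=2))
```

```text
8.15 [ 0.45418439 -0.00591379  0.01927176] [-0.14150474 -0.30567383 -0.61671812] 0.41775762429472063
```

View pics/d_wristc.png

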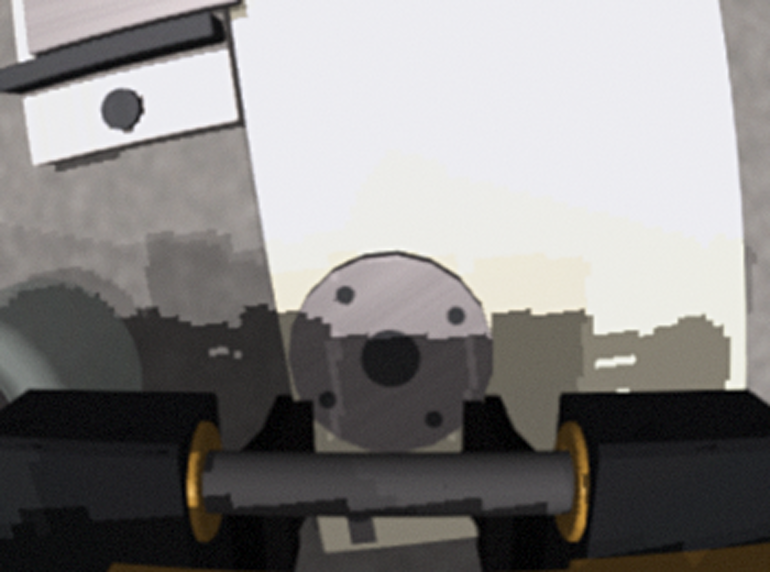

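View pics/d_ss.png

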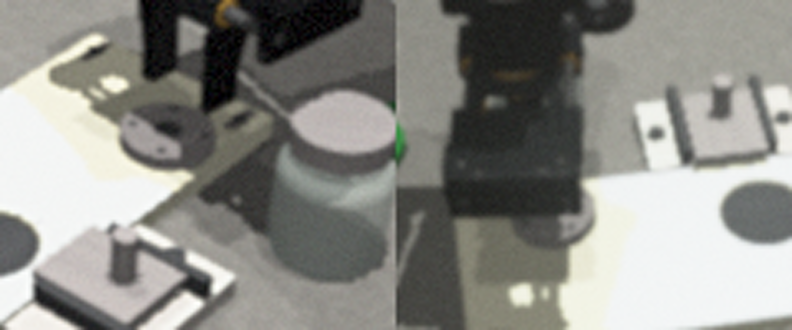

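```bash
crop=1 python3 - <<'E'
from look import *
s=bot.read_state(); R=s['tcp_rot'];p=s['position']
print('joints',s['joint_positions'])
for g in(18,33):
  for h in (0,-5,-10,-20,-30):
    print(g,h,[ (proj('scene',p+R@np.array([x,sg*g,h])/1000)-[270,170])*3.3 for sg in(1,-1) for x in (9.5,-9.5)])
crop('pics/d_scene.png','pics/d_sc.png',290,160,370,220,9)
E
```

```text
joints [-16.38419351  36.26401206 114.6028188    4.01898128  29.50215816
  77.83891678]
18 0 [array([153.86818912, 120.71494587]), array([176.95455976, 108.81427471]), array([198.27452603, 147.00380265]), array([221.42634423, 134.54844079])]
18 -5 [array([154.1719798 , 113.55331948]), array([177.32201024, 101.69256267]), array([198.71838415, 139.75236069]), array([221.9340498 , 127.33715386])]
18 -10 [array([154.47755253, 106.34968262]), array([177.69159376,  94.5295093 ]), array([199.16490741, 132.45737753]), array([222.44477139, 120.08302825])]
18 -20 [array([155.09410723,  91.81489015]), array([178.43723464,  80.07793025]), array([200.06604595, 117.7352095 ]), array([223.47537079, 105.44472494])]
18 -30 [array([155.71798129,  77.10754963]), array([179.19163406,  65.45659841]), array([200.97813777, 102.83409435]), array([224.51836199,  90.63041263])]
33 0 [array([135.96067063, 110.11357179]), array([159.0145362 ,  98.43305094]), array([217.39813564, 158.32511104]), array([240.571487  , 145.62702218])]
33 -5 [array([136.20970635, 102.98918194]), array([159.32710393,  91.34844882]), array([217.90419691, 151.03609743]), array([241.14141813, 138.37823412])]
33 -10 [array([136.46018902,  95.8233977 ]), array([159.64146902,  84.22310808]), array([218.413327  , 143.70288238]), array([241.7147682 , 131.08596156])]
33 -20 [array([136.96554598,  81.36619457]), array([160.27565366,  69.848797  ]), array([219.44090596, 128.90222994]), array([242.87184897, 116.36938838])]
33 -30 [array([137.47684446,  66.73901671]), array([160.91721666,  55.30724924]), array([220.48110064, 113.91986791]), array([244.04298065, 101.47410564])]
```

View pics/d_sc.png

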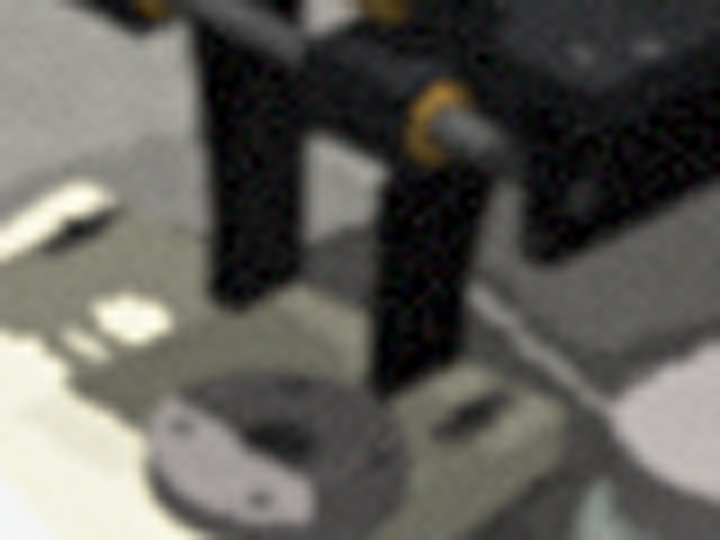

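Run:
```python
from look import *
s=bot.read_state(); R=s['tcp_rot'];p=s['position'];c=pickle.load(open('pics/d.pkl','rb'))
def tool(n,u,v,h,c=None):
    o,d=ray(n,u,v,c); o=R.T@(o-p);d=R.T@d; return ((o+d*(h-o[2])/d[2])*1000).round(1)
for h in (0,-.01,-.02,-.03,-.04):
    print(h,'wrist',tool('wrist',100+313/2.2,60+398/2.2,h,c),tool('wrist',100+465/2.2,60+398/2.2,h,c),'scene L',tool('scene',316,193.9,h),tool('scene',323,191.7,h),tool('scene',314,192.2,h),'R',tool('scene',333.3,203.9,h),tool('scene',341,200.6,h),tool('scene',331.7,202.2,h))
```

```text
0 wrist [  0.  -20.6   0. ] [ 0.1 22.3  0. ] scene L [-21.5  51.4   0. ] [-37.8  48.    0. ] [-23.   58.6   0. ] R [-21.2   3.3   0. ] [-40.9   1.4   0. ] [-23.2   9.5   0. ]
-0.01 wrist [  3.6 -19.5 -10. ] [  3.7  21.1 -10. ] scene L [-10.2  40.3 -10. ] [-26.2  36.9 -10. ] [-11.6  47.4 -10. ] R [ -9.9  -6.9 -10. ] [-29.2  -8.7 -10. ] [-11.8  -0.8 -10. ]
-0.02 wrist [  7.2 -18.4 -20. ] [  7.3  20.  -20. ] scene L [  1.2  29.2 -20. ] [-14.5  25.9 -20. ] [ -0.3  36.2 -20. ] R [  1.5 -17.1 -20. ] [-17.5 -18.9 -20. ] [ -0.5 -11.1 -20. ]
-0.03 wrist [ 10.8 -17.3 -30. ] [ 10.9  18.8 -30. ] scene L [ 12.5  18.1 -30. ] [ -2.9  14.9 -30. ] [ 11.1  25.  -30. ] R [ 12.8 -27.3 -30. ] [ -5.8 -29.  -30. ] [ 10.9 -21.4 -30. ]
-0.04 wrist [ 14.4 -16.2 -40. ] [ 14.5  17.7 -40. ] scene L [ 23.8   7.1 -40. ] [  8.7   3.9 -40. ] [ 22.5  13.7 -40. ] R [ 24.1 -37.5 -40. ] [  5.9 -39.2 -40. ] [ 22.3 -31.7 -40. ]
```

play_rows(
  fingers=[149,149,149,149,149,149,149,149,149,255,255,255,255,255,255,255],
  linear=[
    [-2,0,0],
    [-5,0,0],
    [-9,0,0],
    [-14,0,0],
    [-19,0,0],
    [-24,0,0],
    [-28,0,0],
    [-30,0,0],
    [-30,0,0],
    [-30,0,0],
    [-30,0,0],
    [-30,0,0],
    [-30,0,0],
    [-30,0,0],
    [-30,0,0],
    [-30,0,0],
  ],
  rot=[
    [0,0,0],
    [0,0,0],
    [0,0,0],
    [0,0,0],
    [0,0,0],
    [0,0,0],
    [0,0,0],
    [0,0,0],
    [0,0,0],
    [0,0,0],
    [0,0,0],
    [0,0,0],
    [0,0,0],
    [0,0,0],
    [0,0,0],
    [0,0,0],
  ],
)

```text
time_s: 9.9
position: [0.4242, -0.0018, 0.0192]
tcp_rot: [[0.991, -0.134, 0.005], [-0.135, -0.99, 0.035], [0.0, -0.035, -0.999]]
force: [-0.6, 0.8, -0.4]
opening: 0.007
```

Run:
```python
from look import *
s=bot.read_state(); print(s['time_s'],s['position'],s['force'],s['opening'])
R=s['tcp_rot'];p=s['position']
look('e',('scene',))
print([((proj('scene',p+R@np.array(q)/1000)-[280,140])*7).round() for q in ([0,0,0],[9.5,0,0],[37,-95,-70],[-37,-95,-70])])
crop('pics/e_scene.png','pics/e_sc.png',280,140,390,225,7)
```

```text
9.9 [ 0.42420806 -0.00179861  0.0192493 ] [-0.58816332  0.78154374 -0.43874124] 0.00653615462118907
[array([403., 441.]), array([380., 453.]), array([599., 416.]), array([791., 312.])]
```

View pics/e_sc.png

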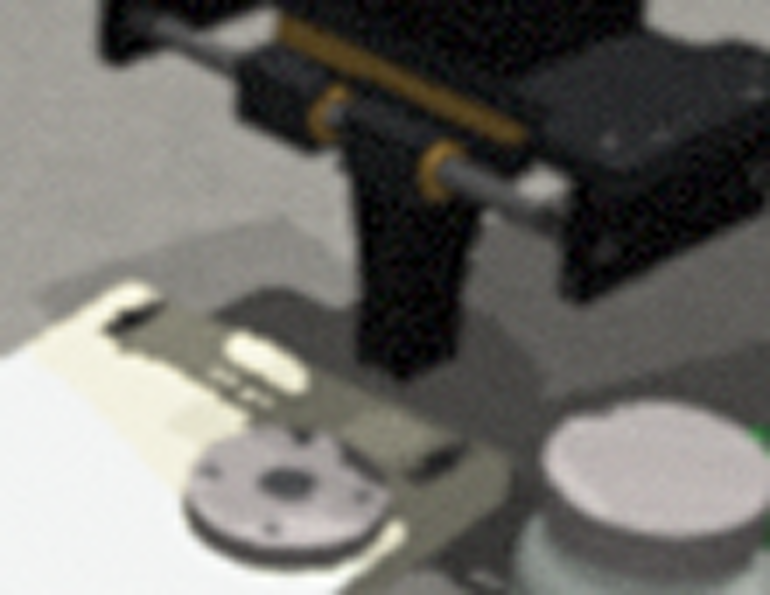

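play_rows(
  fingers=[255,255,255,255,255,255],
  linear=[
    [0,0,0.5],
    [0,0,1.5],
    [0,0,2.5],
    [0,0,3.5],
    [0,0,4],
    [0,0,4],
  ],
  rot=[
    [-0.5,0,0],
    [-1,0,0],
    [-1.5,0,0],
    [-2,0,0],
    [-2,0,0],
    [-2,0,0],
  ],
)

```text
time_s: 10.55
position: [0.4241, -0.0015, 0.0152]
tcp_rot: [[0.991, -0.134, -0.0], [-0.134, -0.991, 0.0], [-0.0, -0.0, -1.0]]
force: [0.5, 1.1, 0.2]
opening: 0.006
```

Run:
```python
from look import *
s=bot.read_state(); print(s['time_s'],s['position'],s['force'],s['opening'])
R=s['tcp_rot'];p=s['position']
look('f',('scene','side','wrist'))
print([((proj('scene',p+R@np.array(q)/1000)-[280,140])*7).round() for q in ([0,0,0],[0,0,-19],[9.5,0,-19],[9.5,15,-19],[9.5,-15,-19])])
a=cv2.imread('pics/f_scene.png')[140:225,280:390];a=cv2.resize(a,None,fx=7,fy=7,interpolation=2)
cv2.imwrite('pics/f_sc.png',a)
b=cv2.imread('pics/f_wrist.png')[120:300,170:390];cv2.imwrite('pics/f_wc.png',cv2.resize(b,None,fx=3.3,fy=3.3,interpolation=2))
```

```text
10.55 [ 0.42414496 -0.00149111  0.01515922] [0.46614145 1.06725443 0.17614696] 0.005556324544634912
[array([403., 453.]), array([409., 396.]), array([385., 409.]), array([346., 385.]), array([425., 433.])]
```

View pics/f_sc.png

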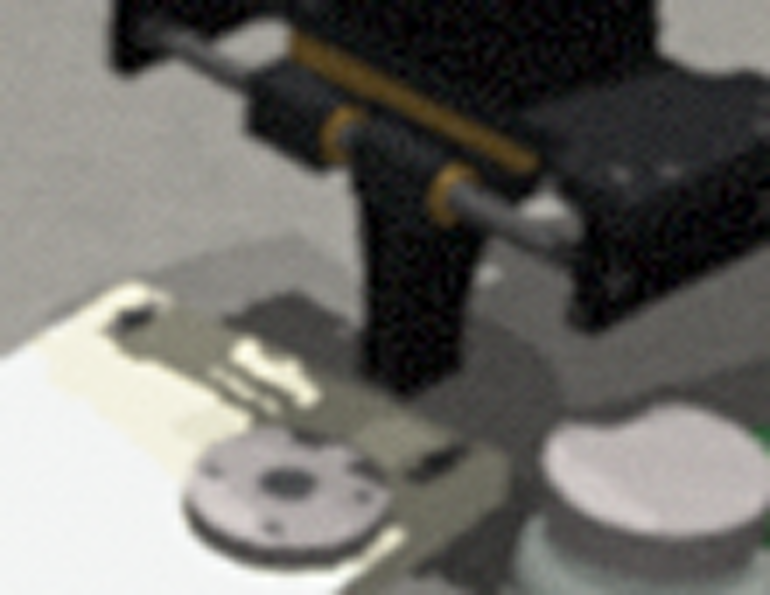

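View pics/f_wc.png

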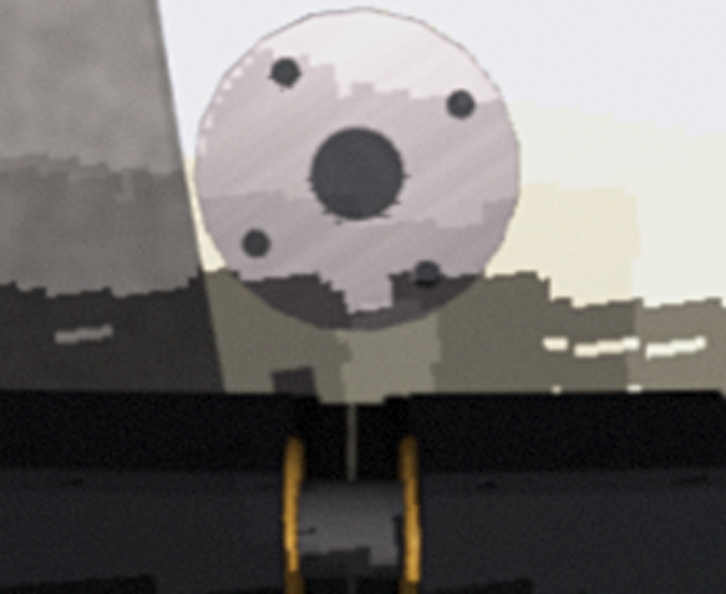

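play_rows(
  fingers=[255,255,255,255,255,255,255,255,255,255],
  linear=[
    [0,0,1],
    [0,0,3],
    [0,0,5],
    [0,0,7],
    [0,0,9],
    [0,0,11],
    [0,0,13],
    [0,0,14],
    [0,0,14],
    [0,0,14],
  ],
  rot=[
    [0.5,0,0],
    [1,0,0],
    [1.5,0,0],
    [2,0,0],
    [2,0,0],
    [2,0,0],
    [2,0,0],
    [2,0,0],
    [2,0,0],
    [2,0,0],
  ],
)

```text
time_s: 11.7
position: [0.4242, -0.0016, 0.0013]
tcp_rot: [[0.991, -0.134, 0.005], [-0.134, -0.99, 0.035], [-0.0, -0.035, -0.999]]
force: [0.5, -0.0, 1.5]
opening: 0.003
```

Run:
```python
from look import *
s=bot.read_state(); print(s['time_s'],s['position'],s['force'],s['opening'])
look('g',('scene',))
a=cv2.imread('pics/g_scene.png')[140:225,280:390];a=cv2.resize(a,None,fx=7,fy=7,interpolation=2)
cv2.imwrite('pics/g_sc.png',a)
```

```text
11.7 [ 0.42419647 -0.00159596  0.00126103] [ 0.50811008 -0.04702331  1.45729898] 0.00253914055915128
```

View pics/g_sc.png

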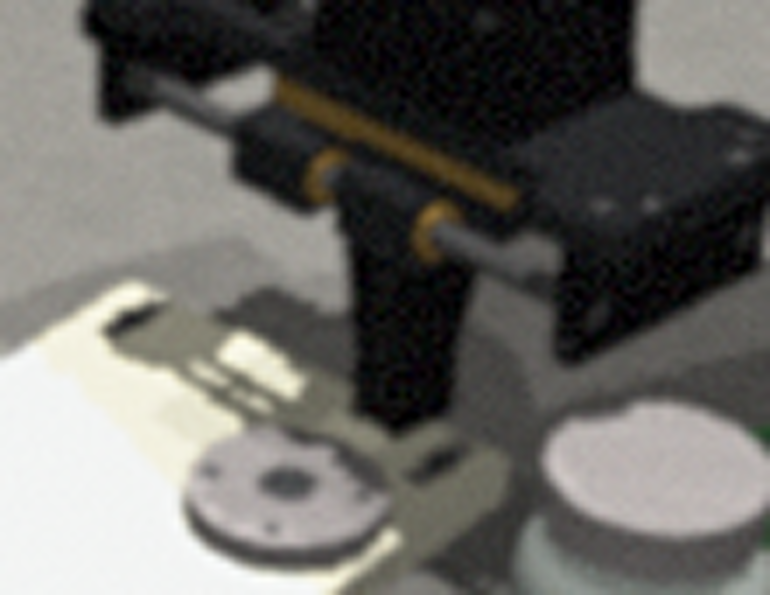

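Run:
```python
from look import *
s=bot.read_state(); R=s['tcp_rot'];p=s['position']
for w in (8,10,12,15):
  q=p+R@np.array([9.5,-w,0])/1000
  print(w,[((proj('scene',[q[0],q[1],z])-[280,140])*7).round() for z in(.014,.018,.022,.026,.030)])
# edges visible bottom outline: left bottom corner & right
```

```text
8 [array([400., 482.]), array([401., 470.]), array([402., 458.]), array([403., 446.]), array([405., 434.])]
10 [array([405., 485.]), array([406., 473.]), array([407., 461.]), array([409., 449.]), array([410., 437.])]
12 [array([410., 488.]), array([411., 477.]), array([413., 465.]), array([414., 453.]), array([415., 441.])]
15 [array([418., 493.]), array([419., 481.]), array([421., 470.]), array([422., 458.]), array([423., 446.])]
```

play_rows(
  fingers=[255,220,180,149,149,149,149,149,149],
  linear=[
    [0,0,1],
    [0,0,3],
    [0,0,5],
    [0,0,7],
    [0,0,8],
    [0,0,9],
    [0,0,9.5],
    [0,0,10],
    [0,0,10],
  ],
  rot=[
    [0,0,0],
    [0,0,0],
    [0,0,0],
    [0,0,0],
    [0,0,0],
    [0,0,0],
    [0,0,0],
    [0,0,0],
    [0,0,0],
  ],
)

```text
time_s: 12.65
position: [0.4242, -0.0013, -0.0088]
tcp_rot: [[0.991, -0.134, 0.005], [-0.135, -0.99, 0.035], [-0.0, -0.035, -0.999]]
force: [-0.5, -1.0, 1.1]
opening: 0.408
```

Run:
```python
from look import *
s=bot.read_state(); print(s['time_s'],s['position'],s['force'],s['opening'])
look('i',('scene','wrist'))
a=cv2.imread('pics/i_scene.png')[140:225,280:390];a=cv2.resize(a,None,fx=7,fy=7,interpolation=2)
cv2.imwrite('pics/i_sc.png',a)
b=cv2.imread('pics/i_wrist.png')[120:300,170:390];cv2.imwrite('pics/i_wc.png',cv2.resize(b,None,fx=3.3,fy=3.3,interpolation=2))
```

```text
12.65 [ 0.42422152 -0.00131066 -0.00876257] [-0.48915029 -1.01084199  1.13102249] 0.40764009439784193
```

View pics/i_sc.png

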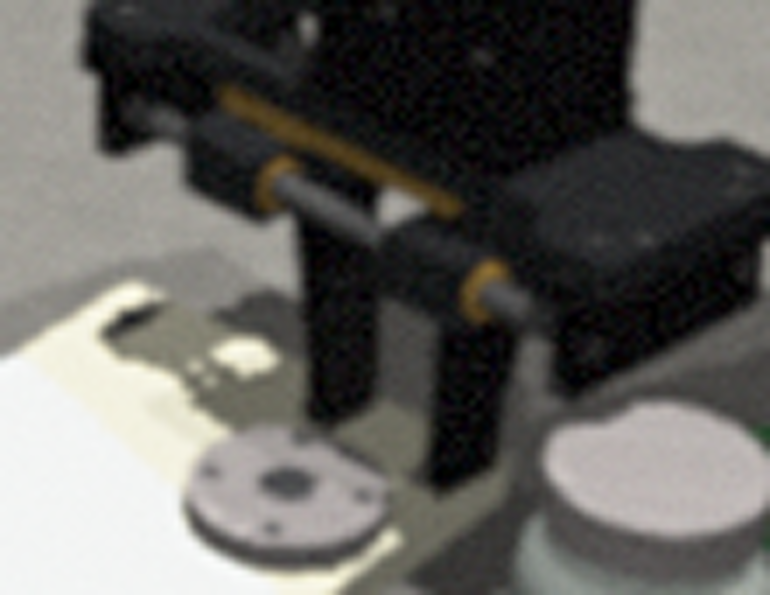

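View pics/i_wc.png

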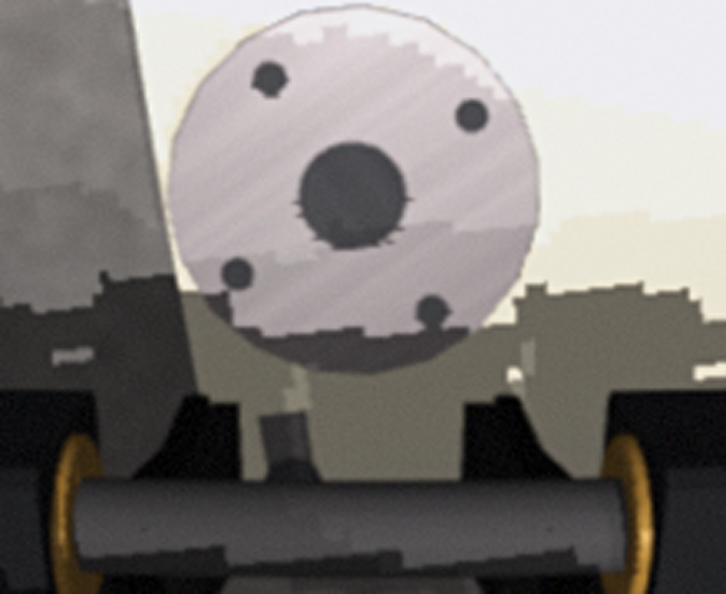

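Run:
```python
from look import *
s=bot.read_state(); R=s['tcp_rot'];p=s['position']
for x,y in [(9.5,-18),(9.5,-33),(9.5,-28),(9.5,18),(9.5,28),(-9.5,-28)]:
  q=p+R@np.array([x,y,0])/1000
  print(x,y,[((proj('scene',[q[0],q[1],z])-[280,140])*7).round() for z in(.014,.018,.022,.026,.030)])
```

```text
9.5 -18 [array([427., 499.]), array([428., 487.]), array([429., 475.]), array([431., 463.]), array([432., 451.])]
9.5 -33 [array([467., 524.]), array([469., 512.]), array([470., 500.]), array([471., 488.]), array([473., 476.])]
9.5 -28 [array([454., 515.]), array([455., 503.]), array([456., 491.]), array([458., 479.]), array([459., 467.])]
9.5 18 [array([333., 441.]), array([334., 429.]), array([335., 417.]), array([336., 405.]), array([337., 394.])]
9.5 28 [array([308., 425.]), array([309., 414.]), array([310., 402.]), array([311., 390.]), array([312., 378.])]
-9.5 -28 [array([501., 489.]), array([503., 477.]), array([504., 466.]), array([505., 454.]), array([507., 442.])]
```

play_rows(
  fingers=[149,149,149,149,149,149,149,149,149,149,149,149,149,149,149,149],
  linear=[
    [1,0,0],
    [3,0,0],
    [5,0,0],
    [7,0,0],
    [8,0,0],
    [9,0,0],
    [10,0,0],
    [11,0,0],
    [12,0,0],
    [13,0,0],
    [14,0,0],
    [15,0,0],
    [16,0,0],
    [17,0,0],
    [18,0,0],
    [18,0,0],
  ],
  rot=[
    [0,0,0],
    [0,0,0],
    [0,0,0],
    [0,0,0],
    [0,0,0],
    [0,0,0],
    [0,0,0],
    [0,0,0],
    [0,0,0],
    [0,0,0],
    [0,0,0],
    [0,0,0],
    [0,0,0],
    [0,0,0],
    [0,0,0],
    [0,0,0],
  ],
)

```text
time_s: 14.35
position: [0.4423, -0.0038, -0.0087]
tcp_rot: [[0.991, -0.134, 0.005], [-0.134, -0.99, 0.035], [0.0, -0.035, -0.999]]
force: [-0.4, -0.1, -0.3]
opening: 0.418
```

```bash
cat > nut.py <<'E'
from look import *
def nut(tag,z=.024,crop_=True,c=None):
    s=bot.read_state(); print(round(s['time_s'],2),s['position'].round(4),s['force'].round(2),round(s['opening'],3))
    look(tag,('wrist',)); 
    im=cv2.imread(f'pics/{tag}_wrist.png')[60:320,100:450]
    cv2.imwrite(f'pics/{tag}_wc.png',cv2.resize(im,None,fx=2.2,fy=2.2,interpolation=2))
def pt(tag,u,v,z):
    s=bot.read_state(); c=pickle.load(open(f'pics/{tag}.pkl','rb')); p=at('wrist',100+u/2.2,60+v/2.2,z,c)
    print((p*1000).round(1),'tool',((s['tcp_rot'].T@(p-s['position']))*1000).round(1))
E
python3 -c "
from nut import *
nut('j')"
```

```text
14.35 [ 0.4423 -0.0038 -0.0087] [-0.43 -0.12 -0.32] 0.418
```

View pics/j_wc.png

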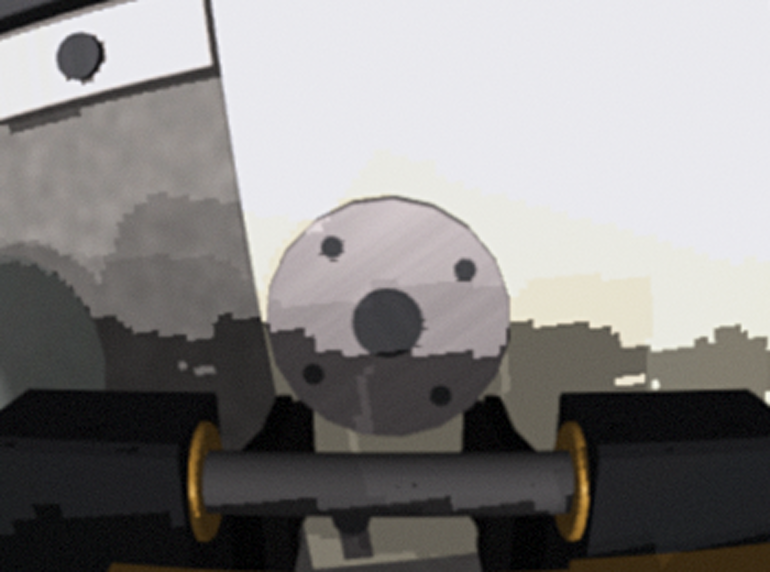

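```bash
python3 -c "
from nut import *
for z in(.024,.034): pt('j',388,317,z);pt('j',267,317,z);pt('j',509,317,z)
pt('j',388,196,.024);pt('j',388,436,.024)"
```

```text
[472.7  -9.5  24. ] tool [ 30.9   0.4 -32.8]
[476.2  18.   24. ] tool [ 30.7 -27.3 -31.8]
[469.3 -36.7  24. ] tool [ 31.2  27.8 -33.7]
[475.  -10.2  34. ] tool [ 33.3   0.4 -42.8]
[478.3  15.6  34. ] tool [ 33.1 -25.5 -41.9]
[471.8 -35.6  34. ] tool [ 33.6  26.  -43.6]
[499.7 -13.1  24. ] tool [ 58.1   0.4 -32.7]
[444.   -5.7  24. ] tool [  2.    0.5 -32.8]
```

play_rows(
  fingers=[149,149,149,149,149,149,149,149,149,149,149,149,149,149,149,149,149,149,149,149],
  linear=[
    [0.5,0,0],
    [1.5,0,0],
    [3.5,0,0],
    [6.5,0,0],
    [10,-0.1,0],
    [14,-0.2,0],
    [18,-0.3,0],
    [22,-0.3,0],
    [26,-0.4,0],
    [30,-0.5,0],
    [34,-0.5,0],
    [38,-0.6,0],
    [42,-0.6,0],
    [46,-0.7,0],
    [50,-0.8,0],
    [54,-0.8,0],
    [57,-0.9,0],
    [59,-0.9,0],
    [60,-0.9,0],
    [60,-0.9,0],
  ],
  rot=[
    [0,0,0],
    [0,0,0],
    [0,0,0],
    [0,0,0],
    [0,0,0],
    [0,0,0],
    [0,0,0],
    [0,0,0],
    [0,0,0],
    [0,0,0],
    [0,0,0],
    [0,0,0],
    [0,0,0],
    [0,0,0],
    [0,0,0],
    [0,0,0],
    [0,0,0],
    [0,0,0],
    [0,0,0],
    [0,0,0],
  ],
)

```text
time_s: 16.4
position: [0.5019, -0.011, -0.0087]
tcp_rot: [[0.991, -0.134, 0.005], [-0.134, -0.99, 0.034], [0.0, -0.035, -0.999]]
force: [0.0, 0.0, -0.1]
opening: 0.415
```

```bash
python3 -c "
from nut import *
nut('k')"
```

```text
16.4 [ 0.5019 -0.011  -0.0087] [ 0.03  0.02 -0.14] 0.415
```

View pics/k_wrist.png

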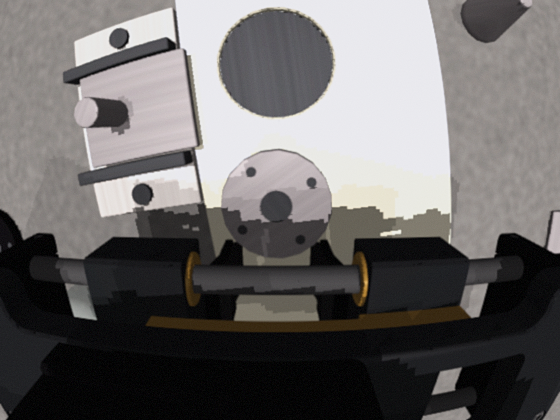

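Run:
```python
from fit import *
import pickle
c=pickle.load(open('pics/k.pkl','rb')); s=bot.read_state();R=s['tcp_rot'];p=s['position']
im=cv2.imread('pics/k_wrist.png'); g=cv2.cvtColor(im,cv2.COLOR_BGR2GRAY)
for t in(150,180,200):
    ce,r,_=fit('wrist',im,c,(g<t).astype(np.uint8),(208,0,345,128),.014); q=np.r_[ce,.014]; print('pocket',q,r,R.T@(q-p)*1000)
for u,v,z in[(276.5,203,.024),(86,113,.0575)]:
    q=at('wrist',u,v,z,c); print(q,R.T@(q-p)*1000)
```

```text
pocket [ 0.60429782 -0.02546099  0.014     ] 0.029041368844566456 [103.49803854  -0.23163473 -22.66056189]
pocket [ 0.60433891 -0.02550387  0.014     ] 0.02932619663657864 [103.54451692  -0.19469229 -22.66183148]
pocket [ 0.60435698 -0.02548467  0.014     ] 0.02953928688009764 [103.55984784  -0.21613308 -22.66107791]
[ 0.53280436 -0.01682805  0.024     ] [ 31.49709717   0.4849723  -32.72007222]
[0.59072762 0.05724359 0.0575    ] [ 78.93866433 -81.82506558 -63.35204682]
```

play_rows(
  fingers=[149,149,149,149,149,149,149,149,149,149,149,149,149,149,149,149,149,149],
  linear=[
    [0.5,0,0],
    [1.5,0,0],
    [3.5,0,0],
    [6.5,0,0],
    [10,-0.1,0],
    [14,-0.1,0],
    [18,-0.2,0],
    [22,-0.2,0],
    [26,-0.2,0],
    [30,-0.3,0],
    [34,-0.3,0],
    [38,-0.3,0],
    [42,-0.4,0],
    [45,-0.4,0],
    [48,-0.4,0],
    [50,-0.5,0],
    [51,-0.5,0],
    [51,-0.5,0],
  ],
  rot=[
    [0,0,0],
    [0,0,0],
    [0,0,0],
    [0,0,0],
    [0,0,0],
    [0,0,0],
    [0,0,0],
    [0,0,0],
    [0,0,0],
    [0,0,0],
    [0,0,0],
    [0,0,0],
    [0,0,0],
    [0,0,0],
    [0,0,0],
    [0,0,0],
    [0,0,0],
    [0,0,0],
  ],
)

```text
time_s: 18.25
position: [0.5525, -0.0173, -0.0087]
tcp_rot: [[0.991, -0.134, 0.005], [-0.134, -0.99, 0.034], [0.0, -0.035, -0.999]]
force: [0.1, 0.2, -0.0]
opening: 0.413
```

```bash
python3 -c "
from nut import *
nut('l'); look('l',('scene','side'))
crop('pics/l_scene.png','pics/l_sc.png',220,150,360,270,5)"
```

```text
18.25 [ 0.5525 -0.0173 -0.0087] [ 0.06  0.2  -0.  ] 0.413
```

View pics/l_wrist.png

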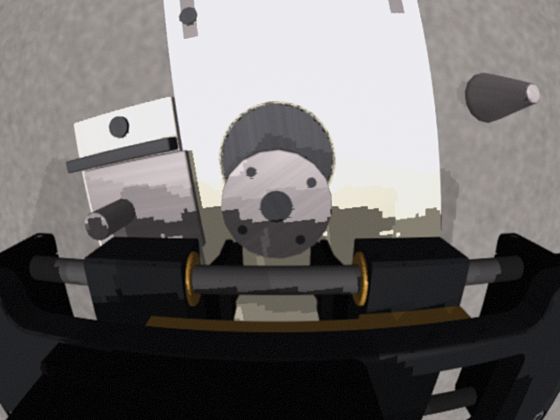

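View pics/l_sc.png

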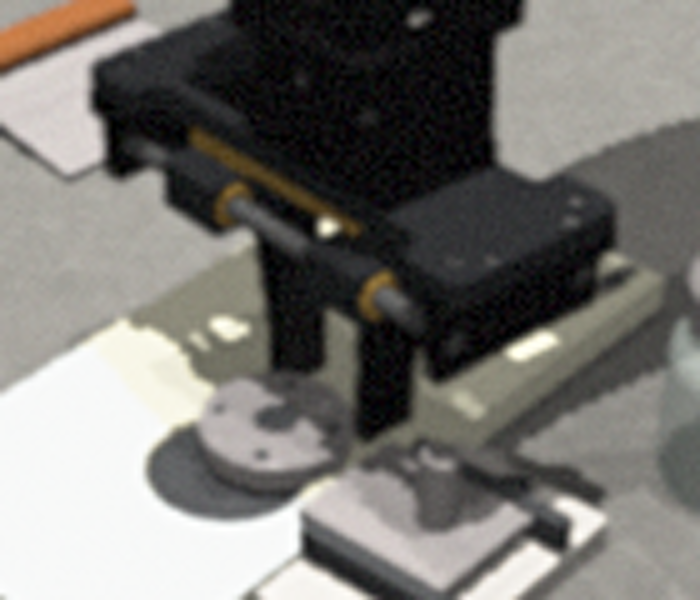

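```bash
crop=1 python3 - <<'E'
from fit import *
import pickle
c=pickle.load(open('pics/l.pkl','rb')); s=bot.read_state();R=s['tcp_rot'];p=s['position']
im=cv2.imread('pics/l_wrist.png'); g=cv2.cvtColor(im,cv2.COLOR_BGR2GRAY)
# project known circles: pocket at k estimate, nut
T=im.copy()
def circ(ctr,r,z,col):
    pts=np.array([proj('wrist',[ctr[0]+r*np.cos(a),ctr[1]+r*np.sin(a),z],c) for a in np.linspace(0,6.283,120)])
    return pts
T=cv2.resize(T[90:270,200:350],None,fx=4.4,fy=4.4,interpolation=2)
q=at('wrist',276.5,203.5,.024,c)
for ctr,r,z,col in [((.6043,-.0255),.0295,.014,(0,0,255)),(q[:2],.028,.024,(0,255,0))]:
    P=((circ(ctr,r,z,col)-[200,90]+.5)*4.4).astype(int); cv2.polylines(T,[P],True,col,1)
cv2.imwrite('pics/l_ov.png',T); print(q,R.T@(q-p)*1000, R.T@(np.array([.6043,-.0255,.014])-p)*1000)
E
```

```text
[ 0.58314904 -0.02314861  0.024     ] [ 31.20238239   0.49643038 -32.62747007] [ 52.47160227   0.32902819 -22.60326904]
```

View pics/l_ov.png

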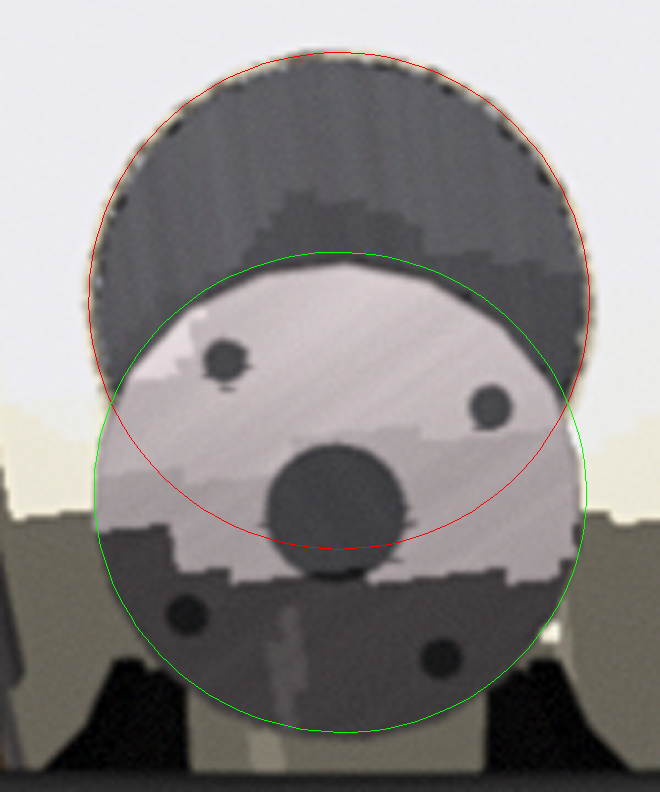

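play_rows(
  fingers=[149,149,149,149,149,149,149,149,149,149,149,149,149,149,149,149,149,149,149,149],
  linear=[
    [0.5,0,0],
    [1.5,0,0],
    [2.5,0,0],
    [3.5,0,0],
    [4.5,0,0],
    [5.5,0,0],
    [6.5,0,0],
    [7.5,0,0],
    [8.5,0,0],
    [9.5,0,0],
    [10.5,0,0],
    [11.5,0,0],
    [12.5,0,0],
    [13.5,0,0],
    [14.5,0,0],
    [15.5,0,0],
    [16.5,0,0],
    [17.5,0,0],
    [18,0,0],
    [18,0,0],
  ],
  rot=[
    [0,0,0],
    [0,0,0],
    [0,0,0],
    [0,0,0],
    [0,0,0],
    [0,0,0],
    [0,0,0],
    [0,0,0],
    [0,0,0],
    [0,0,0],
    [0,0,0],
    [0,0,0],
    [0,0,0],
    [0,0,0],
    [0,0,0],
    [0,0,0],
    [0,0,0],
    [0,0,0],
    [0,0,0],
    [0,0,0],
  ],
)

```text
time_s: 20.4
position: [0.5705, -0.0197, -0.0088]
tcp_rot: [[0.991, -0.134, 0.005], [-0.134, -0.99, 0.034], [0.001, -0.035, -0.999]]
force: [-0.2, 0.4, -0.8]
opening: 0.412
```

```bash
python3 -c "
from nut import *
nut('m'); look('m',('scene',))
crop('pics/m_wrist.png','pics/m_wc.png',200,90,350,270,3.3)
crop('pics/m_scene.png','pics/m_sc.png',220,180,330,280,6)"
```

```text
20.4 [ 0.5705 -0.0197 -0.0088] [-0.17  0.38 -0.78] 0.412
```

View pics/m_wc.png

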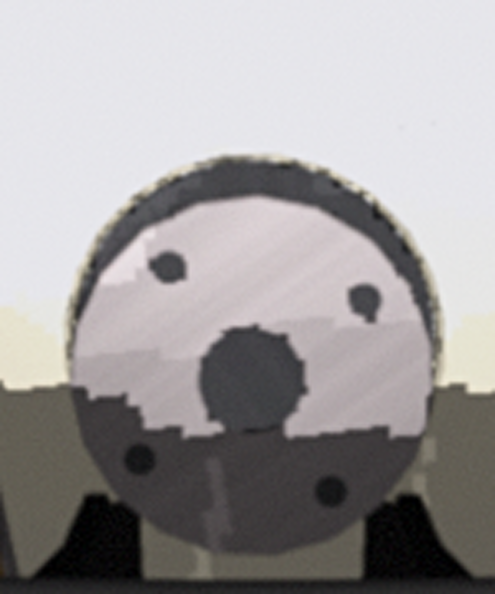

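View pics/m_sc.png

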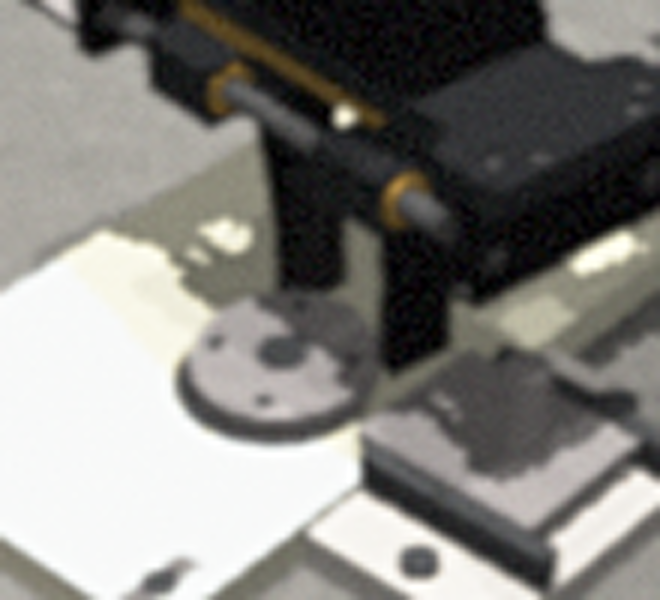

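play_rows(
  fingers=[149,149,149,149,149,149,149,149,149,149],
  linear=[
    [0.4,0,0],
    [0.8,0,0],
    [1.2,0,0],
    [1.6,0,0],
    [2,0,0],
    [2.4,0,0],
    [2.8,0,0],
    [3,0,0],
    [3,0,0],
    [3,0,0],
  ],
  rot=[
    [0,0,0],
    [0,0,0],
    [0,0,0],
    [0,0,0],
    [0,0,0],
    [0,0,0],
    [0,0,0],
    [0,0,0],
    [0,0,0],
    [0,0,0],
  ],
)

```text
time_s: 21.5
position: [0.5732, -0.0201, -0.0086]
tcp_rot: [[0.991, -0.134, 0.005], [-0.134, -0.99, 0.034], [0.0, -0.035, -0.999]]
force: [-0.6, -0.4, -0.4]
opening: 0.416
```

```bash
python3 -c "
from nut import *
nut('n')
crop('pics/n_wrist.png','pics/n_wc.png',200,90,350,270,3.3)"
```

```text
21.5 [ 0.5732 -0.0201 -0.0086] [-0.65 -0.39 -0.39] 0.416
```

View pics/n_wc.png

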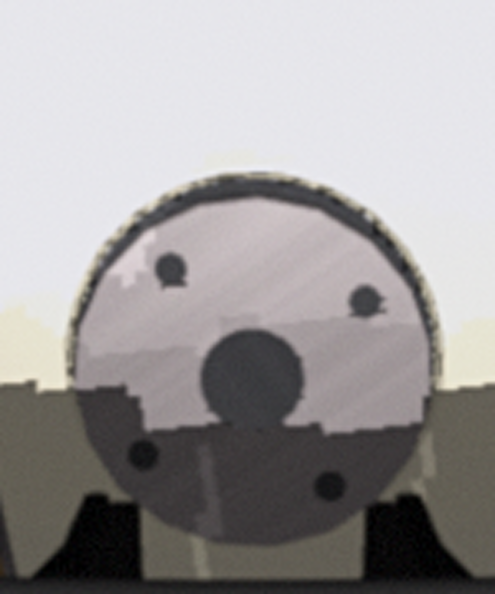

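play_rows(
  fingers=[149,149,149,149,149,149],
  linear=[
    [0.3,0,0],
    [0.6,0,0],
    [0.9,0,0],
    [1.2,0,0],
    [1.2,0,0],
    [1.2,0,0],
  ],
  rot=[
    [0,0,0],
    [0,0,0],
    [0,0,0],
    [0,0,0],
    [0,0,0],
    [0,0,0],
  ],
)

```text
time_s: 22.15
position: [0.5742, -0.0202, -0.0087]
tcp_rot: [[0.991, -0.134, 0.005], [-0.134, -0.99, 0.035], [-0.0, -0.035, -0.999]]
force: [-1.0, 0.2, 0.2]
opening: 0.418
```

```bash
python3 -c "
from nut import *
nut('o'); look('o',('scene',))
crop('pics/o_wrist.png','pics/o_wc.png',200,90,350,270,3.3)
crop('pics/o_scene.png','pics/o_sc.png',220,180,330,280,6)"
```

```text
22.15 [ 0.5742 -0.0202 -0.0087] [-1.04  0.22  0.22] 0.418
```

View pics/o_wc.png

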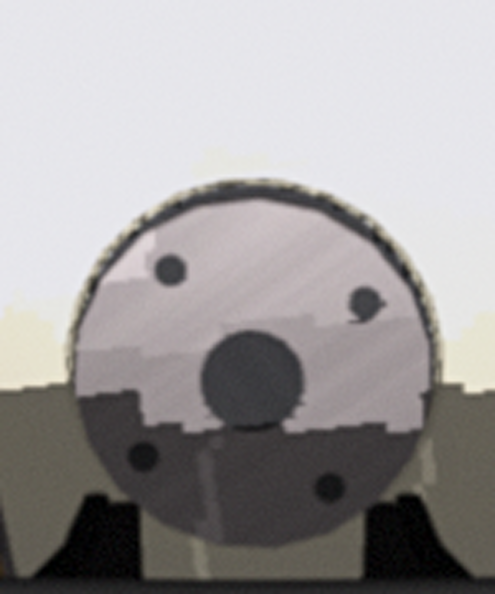

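View pics/o_sc.png

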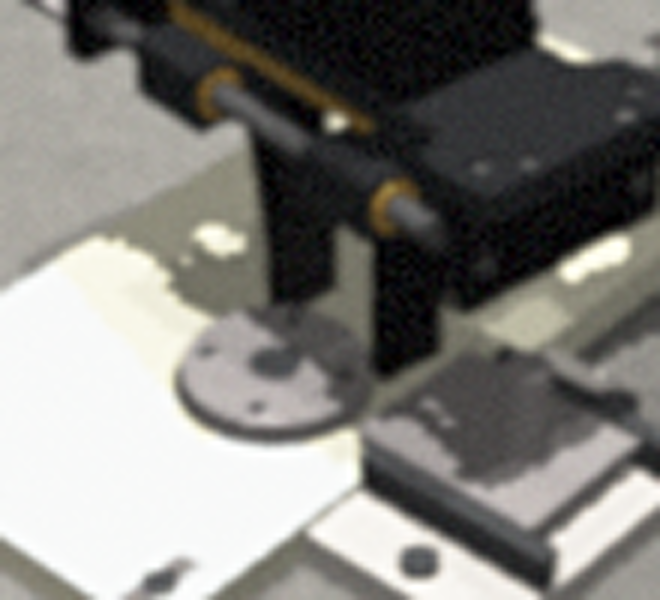

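play_rows(
  fingers=[149,149,149,149,149,149],
  linear=[
    [0.2,0,0],
    [0.4,0,0],
    [0.6,0,0],
    [0.8,0,0],
    [0.8,0,0],
    [0.8,0,0],
  ],
  rot=[
    [0,0,0],
    [0,0,0],
    [0,0,0],
    [0,0,0],
    [0,0,0],
    [0,0,0],
  ],
)

```text
time_s: 22.85
position: [0.5751, -0.0204, -0.0087]
tcp_rot: [[0.991, -0.134, 0.005], [-0.134, -0.99, 0.035], [0.0, -0.035, -0.999]]
force: [-1.2, 0.5, -0.3]
opening: 0.415
```

```bash
python3 -c "
from nut import *
nut('p')
crop('pics/p_wrist.png','pics/p_wc.png',200,90,350,270,3.3)
s=bot.read_state(); R=s['tcp_rot']
c=pickle.load(open('pics/p.pkl','rb'))
print(R.T@(np.array([.6043,-.0255,.014])-s['position'])*1000)"
```

```text
22.85 [ 0.5751 -0.0204 -0.0087] [-1.23  0.5  -0.35] 0.415
[ 29.57799868   0.33327783 -22.7115894 ]
```

View pics/p_wc.png

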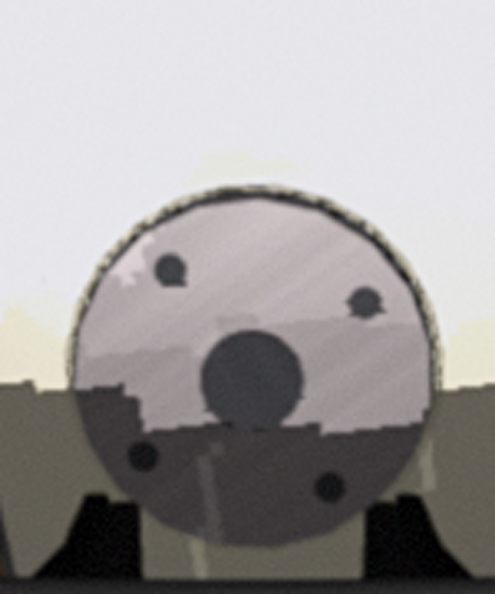

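```bash
python3 -c "
from nut import *
look('p',('scene','side'))
s=bot.read_state()
a=cv2.resize(cv2.imread('pics/p_scene.png')[215:265,240:290],None,fx=8,fy=8,interpolation=2)
b=cv2.resize(cv2.imread('pics/p_side.png')[185:235,287:337],None,fx=8,fy=8,interpolation=2)
o=np.array([.6043,-.0255])
for n,im,off in(('scene',a,[240,215]),('side',b,[287,185])):
  for z,col in((.020,(0,255,0)),(.024,(0,0,255))):
    P=np.array([proj(n,[o[0]+.028*np.cos(t),o[1]+.028*np.sin(t),z]) for t in np.linspace(0,6.28,100)])
    cv2.polylines(im,[((P-off+.5)*8).astype(int)],True,col,1)
cv2.imwrite('pics/p_2.png',np.hstack([a,b]))
"
```

```text
(no output)
```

View pics/p_2.png

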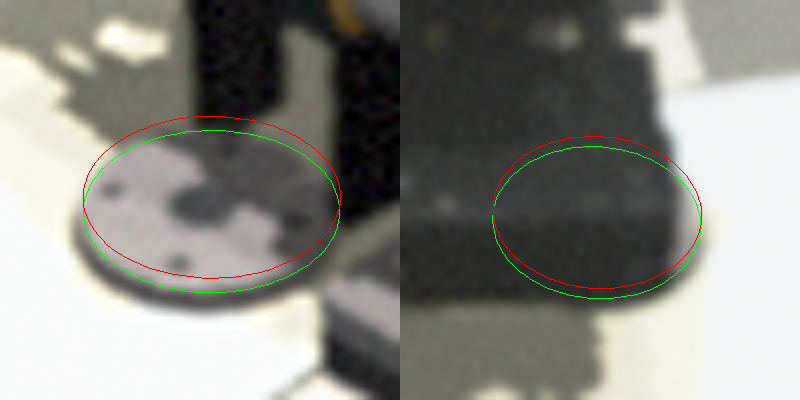

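play_rows(
  fingers=[149,149,149,149,149,149,149,149,149],
  linear=[
    [-0.5,0,0],
    [-1.5,0,0],
    [-3,0,0],
    [-6,0,0],
    [-10,0,0],
    [-14,0,0],
    [-18,0,0],
    [-20,0,0],
    [-20,0,0],
  ],
  rot=[
    [0,0,0],
    [0,0,0],
    [0,0,0],
    [0,0,0],
    [0,0,0],
    [0,0,0],
    [0,0,0],
    [0,0,0],
    [0,0,0],
  ],
)

```text
time_s: 23.9
position: [0.5547, -0.0175, -0.0087]
tcp_rot: [[0.991, -0.134, 0.004], [-0.134, -0.99, 0.035], [-0.001, -0.035, -0.999]]
force: [-0.1, 0.4, -0.3]
opening: 0.414
```

```bash
cat > q.py <<'E'
from nut import *
def q(tag,o=(.6043,-.0255)):
    nut(tag); look(tag,('scene',))
    c=pickle.load(open(f'pics/{tag}.pkl','rb'))
    a=cv2.resize(cv2.imread(f'pics/{tag}_scene.png')[210:270,235:295],None,fx=6.5,fy=6.5,interpolation=2)
    ctr=proj('wrist',[o[0],o[1],.014],c); x0,y0=int(ctr[0])-75,max(0,int(ctr[1])-75)
    b=cv2.resize(cv2.imread(f'pics/{tag}_wrist.png')[y0:y0+150,x0:x0+150],None,fx=2.6,fy=2.6,interpolation=2)
    for n,im,off,s,cc in(('scene',a,[235,210],6.5,None),('wrist',b,[x0,y0],2.6,c)):
      for z,r,col in((.020,.028,(0,255,0)),(.014,.0295,(0,0,255))):
        P=np.array([proj(n,[o[0]+r*np.cos(t),o[1]+r*np.sin(t),z],cc) for t in np.linspace(0,6.28,100)])
        cv2.polylines(im,[((P-off+.5)*s).astype(int)],True,col,1)
    cv2.imwrite(f'pics/{tag}_2.png',np.hstack([a,b]))
E
python3 -c "
from q import *
q('r')"
```

```text
23.9 [ 0.5547 -0.0175 -0.0087] [-0.09  0.38 -0.3 ] 0.414
```

View pics/r_2.png

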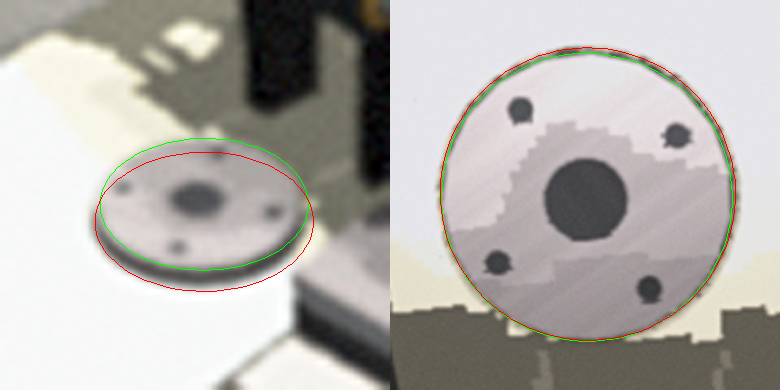

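View pics/r_wrist.png

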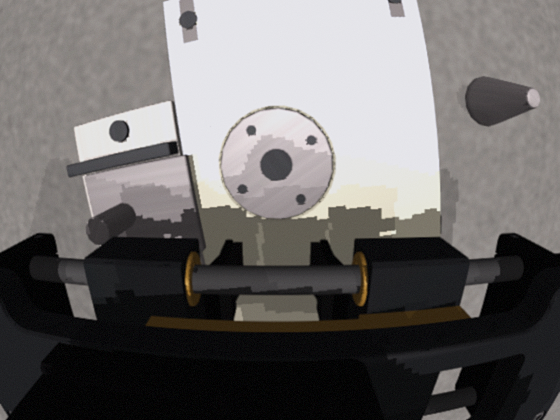

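play_rows(
  fingers=[149,149,149,149,149,255,255,255,255,255,255,255],
  linear=[
    [0,0,-2],
    [0,0,-8],
    [0,0,-18],
    [0,0,-30],
    [0,0,-42],
    [0,0,-54],
    [0,0,-66],
    [0,0,-76],
    [0,0,-84],
    [0,0,-88],
    [0,0,-90],
    [0,0,-90],
  ],
  rot=[
    [0,0,0],
    [0,0,0],
    [0,0,0],
    [-0.5,0,0],
    [-1,0,0],
    [-1.5,0,0],
    [-2,0,0],
    [-2,0,0],
    [-2,0,0],
    [-2,0,0],
    [-2,0,0],
    [-2,0,0],
  ],
)

```text
time_s: 25.2
position: [0.5547, -0.0209, 0.0813]
tcp_rot: [[0.991, -0.135, -0.0], [-0.135, -0.991, 0.0], [-0.0, -0.0, -1.0]]
force: [0.1, 0.1, -0.8]
opening: 0.01
```

```bash
python3 -c "
from nut import *
nut('s');look('s',('scene','side'))
s=bot.read_state();R=s['tcp_rot'];print(R.round(4)); print(R.T@(np.array([.592,.092,.0813])-s['position'])*1000)
crop('pics/s_scene.png','pics/s_sc.png',225,200,345,290,6)"
```

```text
25.2 [ 0.5547 -0.0209  0.0813] [ 0.1   0.15 -0.84] 0.01
[[ 9.909e-01 -1.346e-01 -1.100e-03]
 [-1.346e-01 -9.909e-01  3.000e-04]
 [-1.100e-03 -1.000e-04 -1.000e+00]]
[  22.0510268  -116.79809397   -0.52869067]
```

View pics/s_wrist.png

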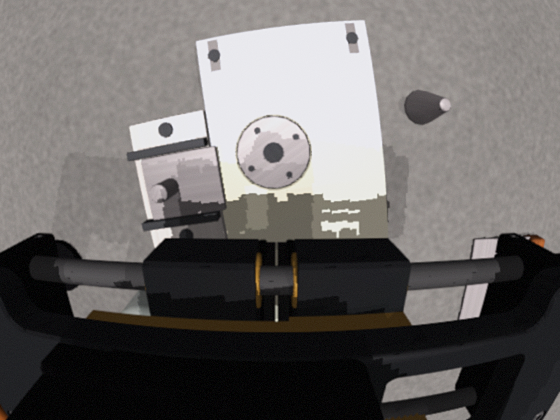

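View pics/s_sc.png

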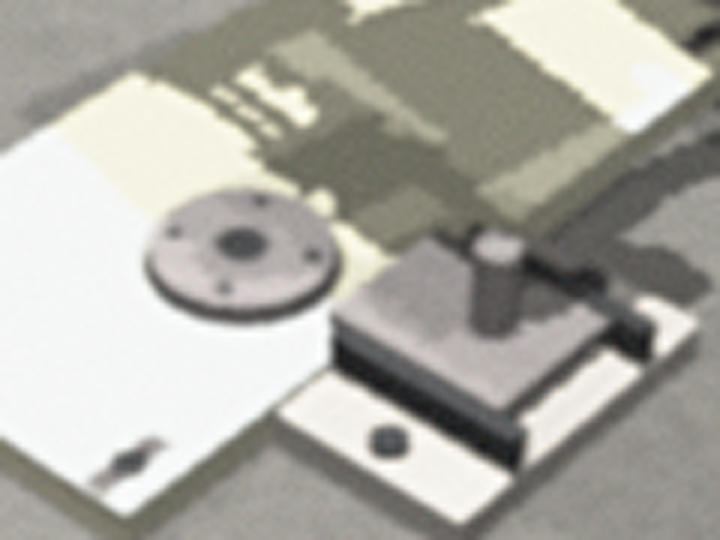

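play_rows(
  fingers=[255,255,255,255,255,255,255,255,255,255,255,255,255,255,255,255,255],
  linear=[
    [1,-4,0],
    [2,-12,0],
    [4,-21,0],
    [5,-30,0],
    [7,-39,0],
    [9,-48,0],
    [10,-57,0],
    [12,-66,0],
    [14,-75,0],
    [16,-84,0],
    [18,-93,0],
    [20,-102,0],
    [21,-110,0],
    [22,-115,0],
    [22,-117,0],
    [22,-117,0],
    [22,-117,0],
  ],
  rot=[
    [0,0,-3],
    [0,0,-9],
    [0,0,-16],
    [0,0,-23],
    [0,0,-30],
    [0,0,-38],
    [0,0,-46],
    [0,0,-54],
    [0,0,-62],
    [0,0,-70],
    [0,0,-78],
    [0,0,-86],
    [0,0,-92],
    [0,0,-96],
    [0,0,-98.4],
    [0,0,-98.4],
    [0,0,-98.4],
  ],
)

```text
time_s: 27.05
position: [0.592, 0.0921, 0.0808]
tcp_rot: [[-0.011, 1.0, -0.001], [1.0, 0.011, -0.0], [0.0, -0.001, -1.0]]
force: [-0.9, -0.1, 0.1]
opening: 0.002
```

```bash
python3 -c "
from nut import *
nut('t');look('t',('scene','side'))
s=bot.read_state();R=s['tcp_rot'];print(R.round(4),s['joint_positions'])
crop('pics/t_scene.png','pics/t_sc.png',240,170,370,270,6)
c=pickle.load(open('pics/t.pkl','rb'))
for P in ([.592,.057,.0575],[.592,.092,.038]): print('scene',((proj('scene',P)-[240,170])*6).round(),'wrist',proj('wrist',P,c))
"
```

```text
27.05 [0.592  0.0921 0.0808] [-0.87 -0.12  0.12] 0.002
[[-1.090e-02  9.999e-01 -4.000e-04]
 [ 9.999e-01  1.090e-02 -0.000e+00]
 [-0.000e+00 -4.000e-04 -1.000e+00]] [-1.84649589e+00  3.68131467e+01  9.14801942e+01 -1.45056982e-03
  5.17282783e+01 -2.47199498e+00]
scene [410. 425.] wrist [276.01797113 275.77626462]
scene [508. 536.] wrist [276.62060255 221.83365624]
```

View pics/t_sc.png

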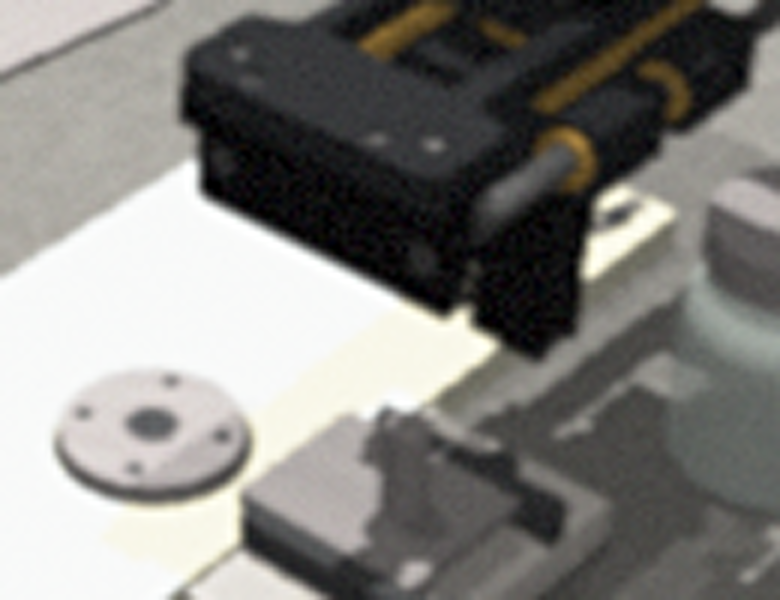

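View pics/t_side.png

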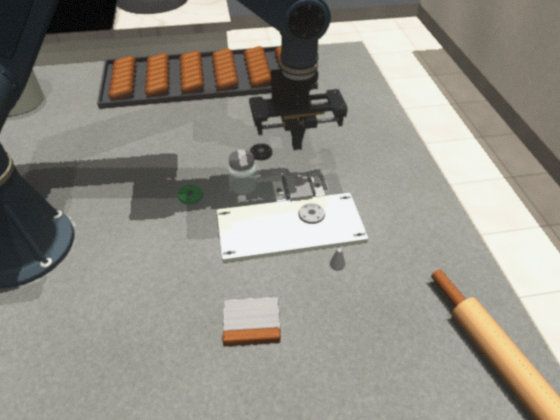

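```bash
python3 -c "
from nut import *
crop('pics/t_side.png','pics/t_si.png',240,85,360,205,5)
s=bot.read_state();p=s['position'];R=s['tcp_rot']
for h in (0,-19,-24,-28,-32):
  print(h,[((proj('scene',p+R@np.array(q)/1000)-[240,170])*6).round() for q in([9,7,h],[-9,7,h],[9,-7,h])],[((proj('side',p+R@np.array(q)/1000)-[240,85])*5).round() for q in([-9,7,h],[-9,-7,h])])
"
```

```text
0 [array([530., 440.]), array([475., 410.]), array([562., 414.])] [array([299., 367.]), array([268., 371.])]
-19 [array([536., 382.]), array([479., 353.]), array([568., 357.])] [array([300., 334.]), array([268., 337.])]
-24 [array([537., 366.]), array([481., 338.]), array([570., 341.])] [array([300., 325.]), array([269., 328.])]
-28 [array([539., 354.]), array([482., 325.]), array([571., 329.])] [array([300., 317.]), array([269., 321.])]
-32 [array([540., 341.]), array([483., 313.]), array([572., 317.])] [array([301., 310.]), array([269., 314.])]
```

View pics/t_si.png

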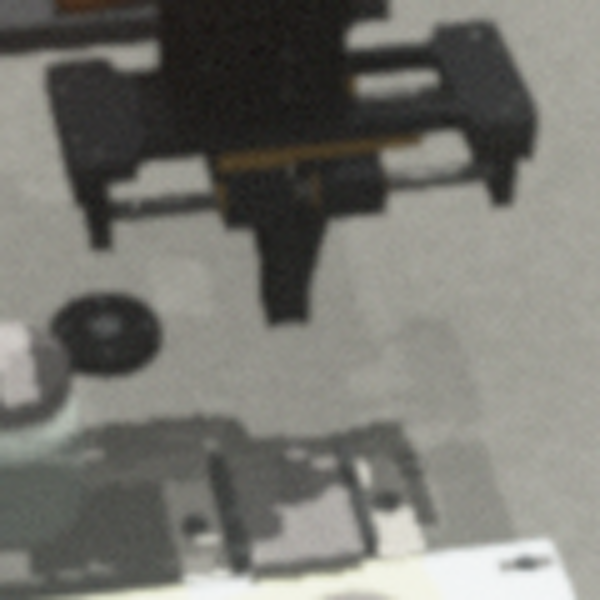

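play_rows(
  fingers=[255,255,255,255,255,255,255,255,255,255,255,255],
  linear=[
    [0,0,3],
    [0,0,10],
    [0,0,20],
    [0,0,30],
    [0,0,40],
    [0,0,50],
    [0,0,58],
    [0,0,65],
    [0,0,69],
    [0,0,71],
    [0,0,72],
    [0,0,72],
  ],
  rot=[
    [0,0,0],
    [0,0,0],
    [0,0,0],
    [0,0,0],
    [0,0,0],
    [0,0,0],
    [0,0,0],
    [0,0,0],
    [0,0,0],
    [0,0,0],
    [0,0,0],
    [0,0,0],
  ],
)

```text
time_s: 28.4
position: [0.5926, 0.0922, 0.0095]
tcp_rot: [[-0.012, 1.0, 0.0], [1.0, 0.012, 0.0], [0.0, 0.0, -1.0]]
force: [-0.5, 1.5, 1.0]
opening: 0.006
```

```bash
python3 -c "
from nut import *
nut('u');look('u',('scene','side'))
a=cv2.resize(cv2.imread('pics/u_scene.png')[180:280,250:370],None,fx=3.3,fy=3.3,interpolation=2)
b=cv2.resize(cv2.imread('pics/u_side.png')[130:230,240:360],None,fx=3.3,fy=3.3,interpolation=2)
cv2.imwrite('pics/u_2.png',np.hstack([a,b]))"
```

```text
28.4 [0.5926 0.0922 0.0095] [-0.54  1.49  0.99] 0.006
```

View pics/u_2.png

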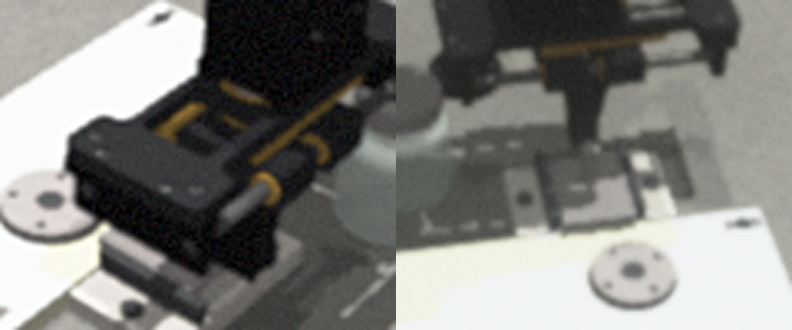

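play_rows(
  fingers=[255,255,255,255,255,255,255,255,255,255,255,255,255,255,255,255,255,255],
  linear=[
    [-2,0,0],
    [-5,0,0],
    [-8,0,0],
    [-11,0,0],
    [-13,0,0],
    [-14,0,0],
    [-15,0,0],
    [-16,0,0],
    [-17,0,0],
    [-18,0,0],
    [-19,0,0],
    [-20,0,0],
    [-21,0,0],
    [-22,0,0],
    [-23,0,0],
    [-24,0,0],
    [-25,0,0],
    [-25,0,0],
  ],
  rot=[
    [0,0,0],
    [0,0,0],
    [0,0,0],
    [0,0,0],
    [0,0,0],
    [0,0,0],
    [0,0,0],
    [0,0,0],
    [0,0,0],
    [0,0,0],
    [0,0,0],
    [0,0,0],
    [0,0,0],
    [0,0,0],
    [0,0,0],
    [0,0,0],
    [0,0,0],
    [0,0,0],
  ],
)

```text
time_s: 30.35
position: [0.5926, 0.067, 0.0092]
tcp_rot: [[-0.012, 1.0, -0.0], [1.0, 0.012, -0.0], [-0.0, -0.0, -1.0]]
force: [0.1, 1.8, -0.9]
opening: 0.005
```

```bash
cat > v.py <<'E'
from nut import *
import sys
t=sys.argv[1]
s=bot.read_state();print(s['position'].round(4),s['force'].round(2))
look(t,('side','wrist'))
b=cv2.resize(cv2.imread(f'pics/{t}_side.png')[140:230,260:350],None,fx=4.4,fy=4.4,interpolation=2)
a=cv2.resize(cv2.imread(f'pics/{t}_wrist.png')[120:390,180:380],(396*200//270,396))
cv2.imwrite(f'pics/{t}_2.png',np.hstack([b,a]))
E
python3 v.py v
```

```text
[0.5926 0.067  0.0092] [ 0.14  1.82 -0.92]
```

View pics/v_2.png

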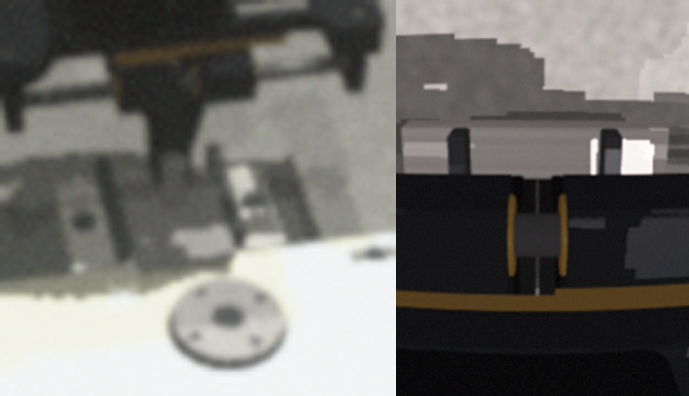

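play_rows(
  fingers=[255,255,255,255,255,255,255,255,255,255,255,255,255,255,255],
  linear=[
    [-1,0,0],
    [-2,0,0],
    [-3,0,0],
    [-4,0,0],
    [-5,0,0],
    [-6,0,0],
    [-7,0,0],
    [-8,0,0],
    [-9,0,0],
    [-10,0,0],
    [-11,0,0],
    [-12,0,0],
    [-13,0,0],
    [-14,0,0],
    [-14,0,0],
  ],
  rot=[
    [0,0,0],
    [0,0,0],
    [0,0,0],
    [0,0,0],
    [0,0,0],
    [0,0,0],
    [0,0,0],
    [0,0,0],
    [0,0,0],
    [0,0,0],
    [0,0,0],
    [0,0,0],
    [0,0,0],
    [0,0,0],
    [0,0,0],
  ],
)

```text
time_s: 31.95
position: [0.5927, 0.053, 0.0093]
tcp_rot: [[-0.012, 1.0, -0.0], [1.0, 0.012, -0.0], [-0.0, -0.0, -1.0]]
force: [0.1, 1.3, 0.2]
opening: 0.002
```

```bash
python3 v.py w
```

```text
[0.5927 0.053  0.0093] [0.11 1.31 0.24]
```

View pics/w_2.png

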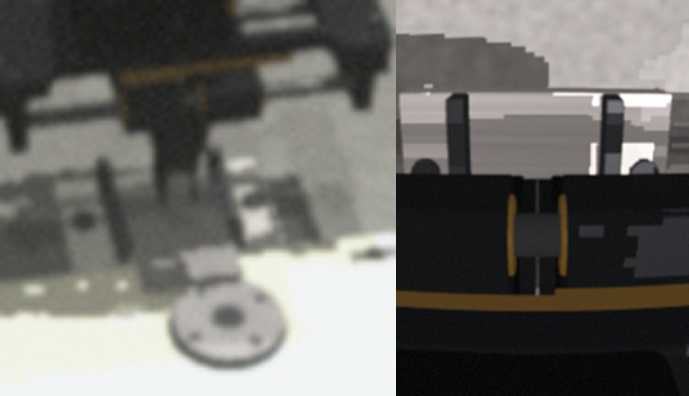

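play_rows(
  fingers=[255,255,255,255,255,255,255,255,255],
  linear=[
    [-0.5,0,0],
    [-1,0,0],
    [-1.5,0,0],
    [-2,0,0],
    [-2.5,0,0],
    [-3,0,0],
    [-3.5,0,0],
    [-3.5,0,0],
    [-3.5,0,0],
  ],
  rot=[
    [0,0,0],
    [0,0,0],
    [0,0,0],
    [0,0,0],
    [0,0,0],
    [0,0,0],
    [0,0,0],
    [0,0,0],
    [0,0,0],
  ],
)

```text
time_s: 32.95
position: [0.5928, 0.0496, 0.0092]
tcp_rot: [[-0.012, 1.0, -0.0], [1.0, 0.012, -0.0], [-0.0, -0.0, -1.0]]
force: [-1.3, 2.0, -0.2]
opening: 0.01
```

play_rows(
  fingers=[255,255,255,255,255],
  linear=[
    [-0.3,0,0],
    [-0.6,0,0],
    [-1,0,0],
    [-1,0,0],
    [-1,0,0],
  ],
  rot=[
    [0,0,0],
    [0,0,0],
    [0,0,0],
    [0,0,0],
    [0,0,0],
  ],
)

```text
time_s: 33.45
position: [0.5928, 0.0487, 0.0092]
tcp_rot: [[-0.012, 1.0, -0.0], [1.0, 0.012, -0.0], [-0.0, -0.0, -1.0]]
force: [-0.9, 2.6, -0.2]
opening: 0.006
```

```bash
python3 v.py x
```

```text
[0.5928 0.0487 0.0092] [-0.94  2.63 -0.2 ]
```

View pics/x_2.png

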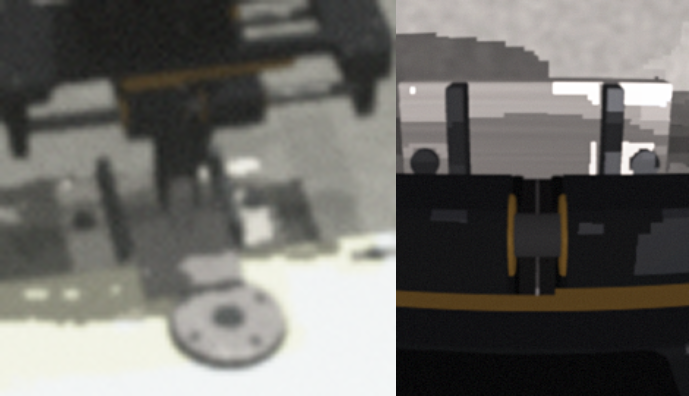

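play_rows(
  fingers=[255,255,255,255,255],
  linear=[
    [-0.3,0,0],
    [-0.6,0,0],
    [-0.8,0,0],
    [-0.8,0,0],
    [-0.8,0,0],
  ],
  rot=[
    [0,0,0],
    [0,0,0],
    [0,0,0],
    [0,0,0],
    [0,0,0],
  ],
)

```text
time_s: 34.05
position: [0.5928, 0.0481, 0.0092]
tcp_rot: [[-0.012, 1.0, -0.0], [1.0, 0.012, 0.0], [0.0, -0.0, -1.0]]
force: [-1.0, 3.9, -0.6]
opening: 0.005
```

play_rows(
  fingers=[255,255,255,255],
  linear=[
    [-0.3,0,0],
    [-0.6,0,0],
    [-0.6,0,0],
    [-0.6,0,0],
  ],
  rot=[
    [0,0,0],
    [0,0,0],
    [0,0,0],
    [0,0,0],
  ],
)

```text
time_s: 34.45
position: [0.5928, 0.048, 0.0093]
tcp_rot: [[-0.011, 1.0, -0.0], [1.0, 0.011, 0.001], [0.001, -0.0, -1.0]]
force: [-1.2, 5.1, 0.6]
opening: 0.003
```

play_rows(
  fingers=[255,255,255,255],
  linear=[
    [-0.3,0,0],
    [-0.5,0,0],
    [-0.5,0,0],
    [-0.5,0,0],
  ],
  rot=[
    [0,0,0],
    [0,0,0],
    [0,0,0],
    [0,0,0],
  ],
)

```text
time_s: 34.85
position: [0.5927, 0.048, 0.0092]
tcp_rot: [[-0.011, 1.0, -0.0], [1.0, 0.011, 0.002], [0.002, -0.0, -1.0]]
force: [-1.0, 7.3, -0.1]
opening: 0.003
```

play_rows(
  fingers=[255,255,255,255,255,255,255,255,255,255,255,255,255,255,255,255,255,255,255,255],
  linear=[
    [1,0,0],
    [3,0,0],
    [7,0,0],
    [12,0,0],
    [18,0,0],
    [23,0,0],
    [25,0,0],
    [25,0,-3],
    [25,0,-10],
    [25,0,-20],
    [25,0,-32],
    [25,0,-46],
    [25,0,-60],
    [25,0,-74],
    [35,0,-88],
    [50,0,-100],
    [65,0,-110],
    [75,0,-116],
    [80,0,-120],
    [80,0,-120],
  ],
  rot=[
    [0,0,0],
    [0,0,0],
    [0,0,0],
    [0,0,0],
    [0,0,0],
    [0,0,0],
    [0,0,0],
    [0,0,0],
    [0,0,0],
    [0,0,0],
    [0,0,0],
    [0,0,0],
    [0,0,0],
    [0,0,0],
    [0,0,0],
    [0,0,0],
    [0,0,0],
    [0,0,0],
    [0,0,0],
    [0,0,0],
  ],
)

```text
time_s: 36.85
position: [0.5919, 0.1279, 0.1296]
tcp_rot: [[-0.013, 1.0, 0.0], [1.0, 0.013, -0.0], [-0.0, 0.0, -1.0]]
force: [-0.1, -0.2, 0.1]
opening: 0.007
```

```bash
python3 -c "
from nut import *
s=bot.read_state();print(s['time_s'],s['position'],s['force'])
look('y',('scene','side'))
a=cv2.resize(cv2.imread('pics/y_scene.png')[190:290,230:350],None,fx=3.3,fy=3.3,interpolation=2)
b=cv2.resize(cv2.imread('pics/y_side.png')[140:240,240:360],None,fx=3.3,fy=3.3,interpolation=2)
for n,im,off in(('scene',a,[230,190]),('side',b,[240,140])):
    P=np.array([proj(n,[.6043+.028*np.cos(t),-.0255+.028*np.sin(t),.020]) for t in np.linspace(0,6.28,100)])
    cv2.polylines(im,[((P-off+.5)*3.3).astype(int)],True,(0,255,0),1)
cv2.imwrite('pics/y_2.png',np.hstack([a,b]))"
```

```text
36.85 [0.59192725 0.12789258 0.12958176] [-0.14556743 -0.17622023  0.05395248]
```

View pics/y_2.png

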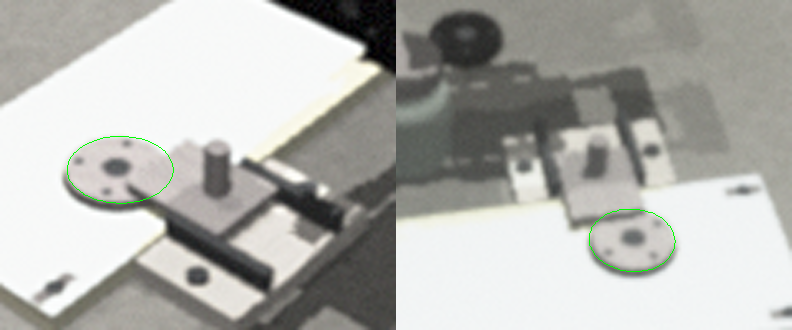

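View pics/y_side.png

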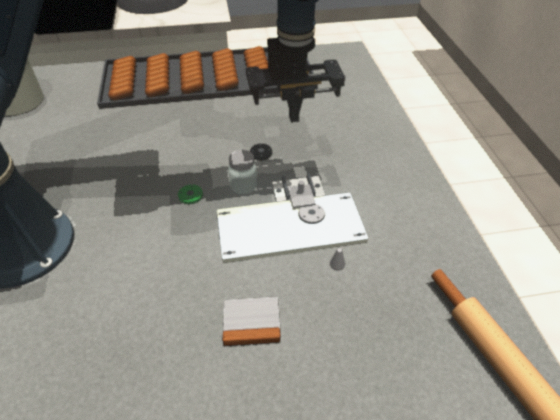

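play_rows(
  fingers=[0,0,0,0,0,0,0,0],
  linear=[
    [0,0,0],
    [0,0,0],
    [0,0,0],
    [0,0,0],
    [0,0,0],
    [0,0,0],
    [0,0,0],
    [0,0,0],
  ],
  rot=[
    [0,0,0],
    [0,0,0],
    [0,0,0],
    [0,0,0],
    [0,0,0],
    [0,0,0],
    [0,0,0],
    [0,0,0],
  ],
)

```text
time_s: 37.75
position: [0.5919, 0.1268, 0.1293]
tcp_rot: [[-0.012, 1.0, 0.0], [1.0, 0.012, 0.0], [0.0, 0.0, -1.0]]
force: [0.0, 0.9, -0.7]
opening: 0.652
```

```bash
python3 -c "
from nut import *
print(at('scene',295.5,234.5,.0575),at('side',301.8,182.7,.0575))
print(at('scene',308,240.9,.0575),at('side',298.9,174.1,.0575))"
```

```text
[0.59334582 0.03081843 0.0575    ] [0.59390802 0.02967625 0.0575    ]
[0.59248471 0.05667996 0.0575    ] [0.59309253 0.05797886 0.0575    ]
```

```bash
python3 -c "
from rig import bot
print(bot.hand_in())"
```

```text
the job is handed in; nothing more can be done
None
```

The nut is down flat in the pocket, the latch is fully home over its edge, and I handed the job in at about 38 s of the 72 s allowed.

- **Nut:** I slid it across the plate with the partly open fingertips behind it, never gripping it. Force readings, taken at the end of each move, stayed within about 1.5 N. With the fingers backed away, its outline matched a disc lying flat in the pocket in both the scene and wrist images.
- **Latch:** I pushed the post with the shut fingers until it stopped moving. The last push read 7.3 N with no further travel, so I took that as the rigid stop. Afterwards the post measured 56–57 mm from the middle point, where fully home is 57 mm, and the tongue overlapped the nut's edge.
- **End state:** The arm is raised clear, reads about 0 N and touches nothing. The nozzle, scraper and jar looked unmoved in the last side view. I handed in while the fingers were still opening (0.65), in free air.

**One disagreement:** the real fingertips sat about 27 mm above the reported tool point, seen in the scene and side images. My first approach therefore passed over the nut without touching it. I corrected for the offset from the images in all later moves.

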